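# Drive a seated lens cell out of its housing with the ejector rod

### The job

First pull the red lock knob of the ejector stand straight up to its stop. Then take the ejector rod from the tool block, lay it in the two V rests pointing at the bore and let go of it; take it again by its orange handle and push it through the bore until the lens cell is completely out of the housing and in the catch tray, then draw the rod back until its end is clear of the bore and leave it lying in both V rests. Finally push the lock knob fully home; do not touch the lens cell with the gripper, and leave everything else on the bench where it is.

Things in the scene. Friction and masses are not known exactly. Their poses are not given: they have to be found in the camera images.
- ejector: Ejector stand, fixed to the bench (place and turn vary). x is the push direction along the bore, z up, origin at bench level under the mouth of the bore; bore axis at y = 0, z = 75 mm. White octagonal housing from x = 0 (mouth) to 70 mm (exit), 66 mm wide, 46 mm bore, slot along its top. Base plate 12 mm high, 110 mm wide, x = -97 to 159 mm
- rests_mid (a point): Point on the bore axis half-way between the two blue V rests (stand x = -43 mm), axes as the stand's. The rests stand at stand x = -2 to -10 mm and -76 to -84 mm, open upward, 85 mm high, 48 mm wide at the top, and hold a 20 mm shaft exactly on the bore axis. 66 mm of free room for fingers between them; nothing behind them
- tray_mid (a point): Middle of the padded floor of the catch tray beyond the exit (stand x = 111 mm), 50.5 mm above the bench. The tray runs from the exit, x = 70 mm, to x = 152 mm, 52 mm wide inside, blue walls 20 mm high
- lock_knob (a joint): lock knob: 0 = fully home (its pin sits in the lens cell's groove and blocks it), 0.018 m = pulled straight up to its stop. About 4 N of friction; it stays where it is left
- knob_grip (a point): centre of the red lock knob on top of the housing, 142 mm above the bench when home, over x = 38 mm of the stand; knob 28 mm diameter, 20 mm tall, its top 10 mm above this point; below it an 8 mm stem, then the housing's bridge, whose top (with a small collar) is 20 mm below this point when home
- cell_center (a point): Centre of the lens cell to be driven out: brass, 44 mm diameter, 60 mm long, dark groove round its middle, glass in its exit-side face, about 160 g; x axis along its length. It lies in the bore, seated by two sprung shoes (about 6 N to overcome), its back face about 8 mm inside the mouth
- rod_tip (a point): Working end of the ejector rod: centre of its flat end face; x axis points along the rod out of this end. Rod 200 mm long, 190 g: shaft 20 mm diameter, 160 mm long (front 60 mm steel, rest aluminium), then an orange handle 30 mm diameter, 40 mm long. Balances about 55 mm behind this end. The handle cannot pass the V rests: it meets them with this end 76 mm past the mouth of the bore
- rod_grip (a point): point on the rod's axis 46 mm behind its working end, where the tool block leaves room for fingers; 32 mm above the bench while in the block
- rod_handle (a point): centre of the rod's orange handle, on its axis, 180 mm behind the working end
- rod: the same ejector rod; origin and axes as point rod_tip
- lens_cell: the same lens cell; origin and axes as point cell_center
- tool_block: Grey foam tool block on a black plate, 226 x 70 mm, up to 50 mm high, fixed; origin under its centre, x along the groove in which the rod lies, working end to +x (at x = 100 mm). Foam walls stand close to the handle and rear shaft; only the stretch from 14 to 85 mm behind the working end is open on both sides, down to 8 mm above the bench
- spare_cell: bystander: spare lens cell, brass, standing upright on the bench, 44 mm diameter, 60 mm tall, look-alike of the one in the stand; origin under its centre
- eyepiece: bystander: black eyepiece standing on its narrow end, 42 mm diameter, 65 mm tall; origin under its centre
- objective: bystander: steel microscope objective standing on its wide end, 34 mm diameter, 50 mm tall; origin under its centre
- cleaner: bystander: clear bottle with blue cap, 54 mm diameter, 130 mm tall; origin under its centre
- driver: bystander: screwdriver with red handle lying on the bench, 160 mm long
- dish: bystander: white shallow dish, 90 mm diameter, 22 mm tall; origin under its centre
- slide_box: bystander: closed blue slide box, 100 x 140 x 35 mm; origin under its centre
Things that resemble listed ones, but are neither listed nor needed, are in the scene too. What is shaped like the lens_cell but blue, green or pink is not meant.

How it is judged:
By the outcome, as a careful person would: the job done as asked, in the order asked, and still so for the second after the job is handed in, with the robot touching nothing.
It also fails if it takes over 64 s, if anything falls off the work surface, if the arm or the gripper's body presses on something with over 40 N, if the wrist force passes 120 N, or if a joint passes its speed limit or range.

### The arm

A 6-joint arm with a two-finger parallel gripper is mounted at the origin on the work surface. World frame = base frame: x ahead of the robot, y to its left, z up, the work surface at z = 0. Lengths are in mm, angles in rad, forces in N, time in s.
With the tool pointing down it reaches from about 350 to 875 mm from the base axis. Payload 4.2 kg.
Tool frame: the origin (TCP) lies on the mounting face of the last link; the fingertips stand 173 mm ahead of it and the grasp point (between the pads) lies 155 mm ahead of it; z points along the fingers, y is the direction in which the jaws open and shut (so a half turn about z gives the same grasp; the last joint's range is limited). The gripper opens to 85 mm and grips with 20 to 120 N. Pads are 22 mm wide; open, the fingers measure 114 mm over their backs; the gripper's body (76 mm by 85 mm) begins 54 mm behind the grasp point. The pads swing forward as they close: fully open they stand 13 mm farther back than shut.
Start: joints at [-0.868, 0.385, 0.008, 0, -1.194, -0.259], TCP at [268.371, -564.426, 404.712] pointing down, gripper open.
Joint ranges: [-3.14, 3.14], [-1.21, 2.06], [-1.07, 1.41], [-3.16, 2.05], [-2.99, -0.16], [-3.1, 3.1]. Speed limits (rad/s): [2.79, 2.79, 3.14, 3.14, 3.14, 3.14].

### API

Orientations are given as a unit quaternion [x, y, z, w].
In Python, from bench import arm gives the robot as it stands. The module is installed in compiled form; this text tells all that it offers.
- The arm moves only by the tool play_rows, never from a script. Its argument "moves" is a list of rows, each a list of 3 entries, a list of its own where there are three numbers: the shift along the world's x, y, z in units of 30 cm (1.0 is 30 cm), then the turn about the world's z in units of 30 degrees (1.0 is 30 degrees), then the gripper's target within -1 to 1 (shut at 1, half-way at 0, fully open at -1). In form: [[[x, y, z], turn, jaw], ...]. A call has 1 to 12 rows; each row is the pose to reach, as a shift and turn from the pose measured when the call began; what a row does not reach only later rows make up. A row lasts 1/8 s, in which the tool goes at most 62.5 mm and 10.7 degrees, less where a joint would pass 70% of its speed; a pose out of reach is approached as far as the arm can. A call with a number of a shift or a turn outside -1 to 1 is refused whole. A call with a gripper value outside its range is refused whole. The fingers move at their own pace and stop on an object; the grip force is fixed at half the most. Time passes only in rows, so rows that repeat a pose let the fingers close. It gives the time, the measured TCP pose, the force and the opening at its end, in the units of the state.
- arm.read_state(): the state, without advancing time (a new reading comes with each control period).
- arm.get_image(name): name is "scene" or "top" or "wrist"; returns a dict with "pixels" (384x512x3 uint8, red, green, blue), "vfov" (degrees; the focal length in pixels is half the picture's height over the tangent of half this angle, whatever the lens; pixels are square), "cx", "cy" (the principal point, pixels), "xyz" and "rotation" of the camera in the world. Camera axes: x right, y up, looking along -z (the intrinsics and any distortion apply to the point x, -y, -z); pixel columns grow to the right and rows downward; lengths in mm; the calibration is good to about 2 mm. The wrist camera is an equidistant fisheye: a pixel r from the principal point sees the ray r / f radians off the axis. A picture is of the moment at which its call begins. There is no depth.
- arm.job_done(): hands the job in, once; it reports no verdict.
Trained networks look in a picture, given as the dict that the camera call returned (one of the last four; its "shot" number tells which), for a name from the list of things; names that differ only in an ending like _2 or _b are one class to them, and where a whole thing is asked for, a point or a joint stands for the part that bears it (a point fixed in the world has none). Each returns a list of dicts, best first, with "conf" (0 to 1); they miss things now and then, are a little off and sometimes report something else, mostly with a low value. They report only what shows in the picture. A call takes as long as a camera call. They do not tell look-alikes from the thing itself.
- arm.look_for(name, picture): "centre" ([x, y, z] in mm, in world coordinates, good to about 4 mm: the middle of the surface that is visible of it).
The state is a dict: "clock": time; "joints": joint angles; "joint_vel": joint speeds; "joint_efforts": joint torques, N m; "position": TCP position; "ee_rot": TCP orientation; "contact_force": force on the tool from outside, world axes, zero at the start; "wrist_torque": the same for the moment, N m; "gripper_width": finger opening in mm.
Only numpy, scipy, OpenCV 4.12 (cv2) and the standard library are available. Lean on these libraries where they do the work, as an engineer would, in place of code of your own. Each camera call takes 0.05 s, during which the arm holds its last target.

## Working session

There is one attempt and no reset: what is moved stays moved. The work goes in short steps, Python scripts to look and compute and a tool call to move; the robot and the scene stay as the last step left them, time stands still between calls to the robot, and variables do not carry over. Pictures are saved under pics/ and viewed, and the job is handed in when it is done.

Besides the shell and the picture viewer there is one more tool, called after ">>>" by a JSON object that holds its "method" and its "body". play_rows: Moves the arm, as the interface text tells. Shifts and turns lie within -1 to 1; 1 stands for 30 cm of shift or 30 degrees of turn. Its arguments: {"type":"object","properties":{"moves":{"type":"array"}},"required":["moves"]}

```bash
mkdir -p pics; ls
cat > h.py <<'E'
from bench import arm
import numpy as np, cv2
def save(p,n): cv2.imwrite('pics/'+n, cv2.cvtColor(p['pixels'],cv2.COLOR_RGB2BGR))
E
python3 - <<'E'
from h import *
s=arm.read_state()
for k in ['clock','position','ee_rot','contact_force','gripper_width']: print(k,s[k])
import pickle
for c in ['scene','top']:
    p=arm.get_image(c); save(p,c+'0.png'); pickle.dump({k:p[k] for k in p},open(c+'0.pkl','wb'))
    print(c,p['vfov'],p['cx'],p['cy'],p['xyz'],p['rotation'],p.keys())
    for n in ['ejector','knob_grip','rod','rod_tip','rod_grip','rod_handle','tool_block','tray_mid','rests_mid','lens_cell']:
        r=arm.look_for(n,p); print(n,[(np.round(x['centre']),round(x['conf'],2)) for x in r[:3]])
E
```

```text
pics
clock 0.0
position [ 268.29775815 -564.24848396  403.62439371]
ee_rot [-2.19987170e-01  9.75502159e-01  1.05048926e-03 -2.81582677e-04]
contact_force [ 0.86487727 -0.31628834  0.410813  ]
gripper_width 85.52589624436872
scene 54.54388641345434 253.2131090525512 193.8007623607429 [1206.38620365 -475.71309754  618.07085053] [0.41547994 0.22566202 0.43524029 0.76617163] dict_keys(['pixels', 'vfov', 'cx', 'cy', 'xyz', 'rotation', 'shot'])
ejector [(array([588.,  89.,  35.]), 0.95), (array([ 419., -265.,   40.]), 0.53)]
knob_grip [(array([ 645., -469.,   20.]), 0.57)]
rod [(array([ 422., -266.,   45.]), 0.9)]
rod_tip [(array([ 420., -263.,   43.]), 0.57), (array([590.,  86.,  33.]), 0.3)]
rod_grip [(array([ 421., -263.,   41.]), 0.94), (array([393., 159.,  25.]), 0.66)]
rod_handle [(array([ 420., -266.,   41.]), 0.73), (array([766., 256.,  63.]), 0.67)]
tool_block [(array([ 421., -272.,   34.]), 0.6), (array([ 646., -470.,   22.]), 0.27)]
tray_mid [(array([591.,  87.,  36.]), 0.83), (array([335., 309.,  13.]), 0.65)]
rests_mid [(array([587.,  94.,  34.]), 0.62)]
lens_cell [(array([71
[... 259 characters left out ...]
xels', 'vfov', 'cx', 'cy', 'xyz', 'rotation', 'shot'])
ejector [(array([ 398., -256.,   41.]), 0.73), (array([559., 101.,  12.]), 0.62)]
knob_grip [(array([565., 111., 154.]), 0.63)]
rod [(array([ 398., -261.,   36.]), 0.91)]
rod_tip [(array([ 399., -258.,   41.]), 0.86)]
rod_grip [(array([ 396., -264.,   44.]), 0.71)]
rod_handle [(array([ 400., -262.,   38.]), 0.64)]
tool_block [(array([ 401., -254.,   41.]), 0.68), (array([ 398., -261.,   37.]), 0.45)]
tray_mid [(array([557., 103.,  16.]), 0.85), (array([564.,  96.,  98.]), 0.48)]
rests_mid [(array([553., 100.,  12.]), 0.56)]
lens_cell [(array([502., 323.,  34.]), 0.79), (array([604., 303.,  38.]), 0.66), (array([704., 129.,  40.]), 0.63)]
```

View pics/scene0.png

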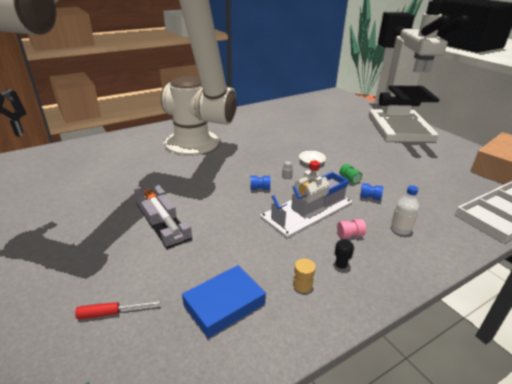

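View pics/top0.png

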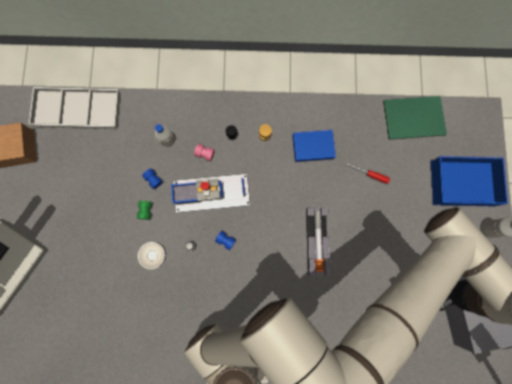

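```bash
cat >> h.py <<'E'
from scipy.spatial.transform import Rotation as R
import pickle
def focal(p): return 192/np.tan(np.radians(p['vfov']/2))
def ray(p,u,v,fish=False):
    f=focal(p); a=(np.array([u,v])-[p['cx'],p['cy']])/f
    if fish:
        r=np.hypot(*a); d=np.array([a[0]/r*np.sin(r),a[1]/r*np.sin(r),np.cos(r)]) if r>0 else np.array([0,0,1.])
    else: d=np.array([a[0],a[1],1.])
    d=np.array([d[0],-d[1],-d[2]]); return R.from_quat(p['rotation']).apply(d)
def atz(p,u,v,z,fish=False):
    d=ray(p,u,v,fish); o=np.array(p['xyz']); return o+d*(z-o[2])/d[2]
def proj(p,X,fish=False):
    c=R.from_quat(p['rotation']).inv().apply(np.atleast_2d(X)-np.array(p['xyz'])); f=focal(p)
    x,y,z=c[:,0],-c[:,1],-c[:,2]; r=np.hypot(x,y)
    k=np.arctan2(r,z)/np.maximum(r,1e-9) if fish else 1/z
    return np.c_[p['cx']+f*x*k,p['cy']+f*y*k]
E
python3 - <<'E'
from h import *
for c,b in [('top',(160,165,100,60)),('top',(295,195,50,90)),('scene',(250,145,115,95)),('scene',(130,175,70,75))]:
    p=pickle.load(open(c+'0.pkl','rb')); x,y,w,h=b
    s=min(800//w,600//h); im=cv2.resize(p['pixels'][y:y+h,x:x+w],None,fx=s,fy=s,interpolation=cv2.INTER_CUBIC)
    cv2.imwrite(f'pics/z_{c}{x}.png',im[:,:,::-1]); print(c,x,s)
p=pickle.load(open('top0.pkl','rb'))
print(atz(p,206,187,152),atz(p,319,210,42),atz(p,319,265,42))
E
```

```text
top 160 8
top 295 6
scene 250 6
scene 130 8
[558.08325897 104.52697307 152.        ] [ 507.59597569 -264.70175603   42.        ] [ 325.52873402 -263.14835156   42.        ]
```

View pics/z_top160.png

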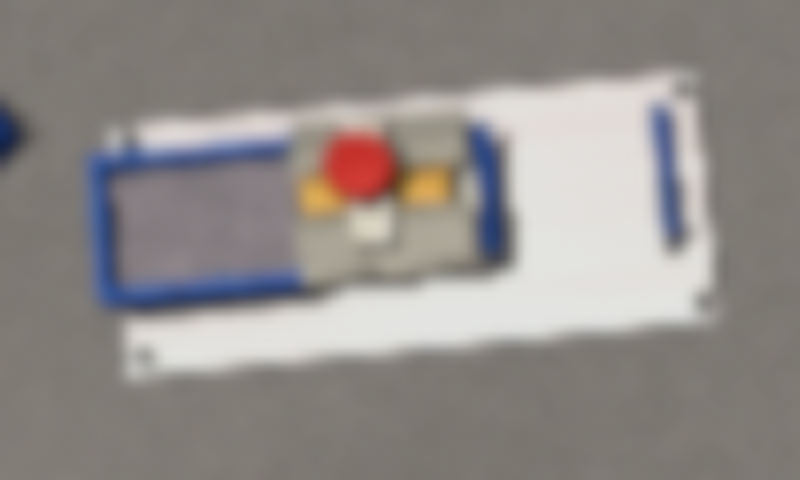

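View pics/z_top295.png

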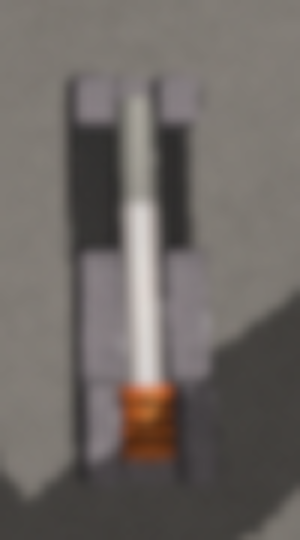

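View pics/z_scene250.png

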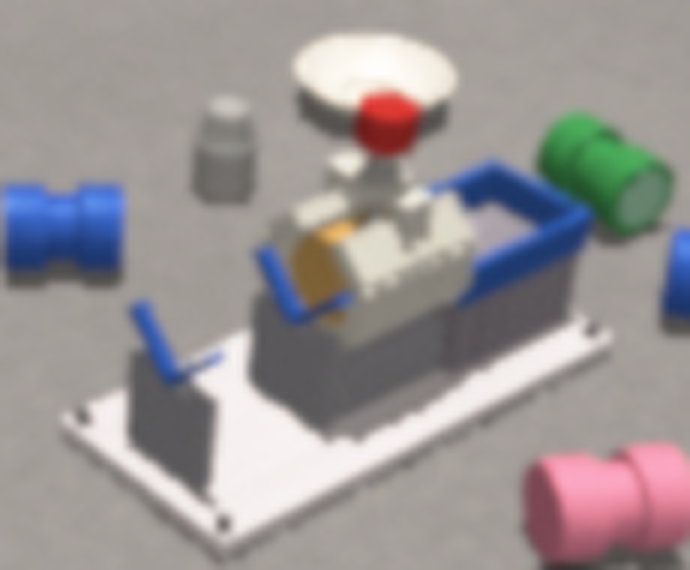

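```bash
cat > fit.py <<'E'
from h import *
from scipy.optimize import least_squares
def S(q,L): 
    x,y,a=q; L=np.atleast_2d(L).astype(float); c,s=np.cos(a),np.sin(a)
    return np.c_[x+c*L[:,0]-s*L[:,1],y+s*L[:,0]+c*L[:,1],L[:,2]]
def fit(obs,q0):  # obs list of (p,L,uv,fish)
    fun=lambda q: np.concatenate([(proj(p,S(q,L),f)-uv).ravel() for p,L,uv,f in obs])
    r=least_squares(fun,q0,loss='soft_l1'); return r.x,r.fun
E
python3 - <<'E'
from fit import *
T=pickle.load(open('top0.pkl','rb'));C=pickle.load(open('scene0.pkl','rb'))
z=lambda a,s,x,y:(np.array(a)+.5)/s-.5+[x,y]
LT=np.array([[-97,-55,12],[-97,55,12],[159,55,12],[159,-55,12],[38,0,152]]);UT=z([(695,72),(716,322),(125,380),(108,128),(362,165)],8,160,165)
LC=np.array([[-97,-55,12],[-97,55,12],[159,-55,12],[38,0,152]]);UC=z([(225,548),(62,420),(612,340),(389,100)],6,250,145)
for o in ([(T,LT,UT,0)],[(C,LC,UC,0)],[(T,LT,UT,0),(C,LC,UC,0)]):
    q,f=fit(o,[558,60,1.6]); print(np.round(q,3),np.round(f,1)); 
    print('knob',S(q,[38,0,142]))
E
```

```text
[567.829  72.418   1.689] [ 0.1  0.1  0.5 -0.1 -0.  -0.1  0.   0.  -0.6  0.1]
knob [[563.33004658 110.15071539 142.        ]]
[569.26   71.464   1.7  ] [ 0.1 -0.4 -0.4  0.1  0.5 -0.7 -0.1  1.5]
knob [[564.37532782 109.14832442 142.        ]]
[568.325  72.252   1.694] [ 0.1 -0.2  0.6 -0.4  0.1 -0.1  0.   0.1 -0.5  0.  -0.1 -0.8 -0.4 -0.3
  0.7 -0.8 -0.1  1.3]
knob [[563.65401681 109.96348446 142.        ]]
```

>>> {"method": "play_rows", "body": {"moves": [[[0.5,0.93,0],0.83,-1],[[0.5,0.93,0],0.83,-1],[[0.5,0.93,0],0.83,-1],[[0.5,0.93,0],0.83,-1],[[0.5,0.93,0],0.83,-1],[[0.5,0.93,0],0.83,-1],[[0.5,0.93,0],0.83,-1]]}}

```text
clock: 1.98
position: [418.5, -285.1, 404.9]
ee_rot: [-0.426, 0.905, -0.0, 0.0]
contact_force: [0.3, -0.2, -0.2]
gripper_width: 85.4
```

```bash
cat > snap.py <<'E'
from h import *
import sys
n=sys.argv[1]; c=sys.argv[2] if len(sys.argv)>2 else 'wrist'
p=arm.get_image(c); save(p,n+'.png'); pickle.dump(p,open(n+'.pkl','wb'))
s=arm.read_state(); print(round(s['clock'],2),np.round(s['position'],1),np.round(s['joints'],3),s['contact_force'].round(1) if hasattr(s['contact_force'],'round') else s['contact_force'],s['gripper_width'])
M=R.from_quat(s['ee_rot']).as_matrix(); print('jaw',np.degrees(np.arctan2(M[1,1],M[0,1])),'z',M[:,2].round(4)); print(p['xyz'],p['vfov'])
E
python3 snap.py w1
```

```text
2.02 [ 418.2 -285.8  404.8] [-0.279  0.183 -0.277  0.    -1.111 -0.414] [-1.1  0.7  0.5] 85.4945068579445
jaw 140.31071313558354 z [-1.e-04 -1.e-04 -1.e+00]
[ 365.95451811 -347.09816733  374.92145815] 65.70646984690485
```

View pics/w1.png

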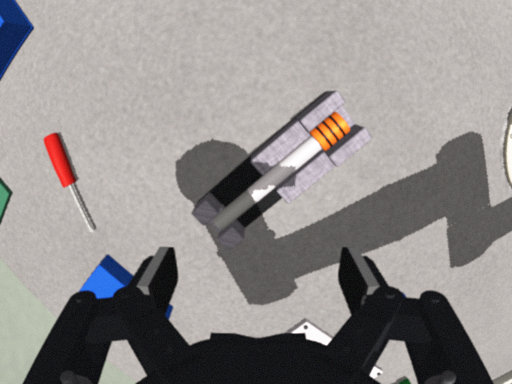

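Run:
```python
from h import *
p=pickle.load(open('w1.pkl','rb')); x,y,w,h=185,85,195,165
im=cv2.resize(p['pixels'][y:y+h,x:x+w],None,fx=4,fy=4,interpolation=cv2.INTER_CUBIC)
cv2.imwrite('pics/z_w1.png',im[:,:,::-1])
for n in ['rod','rod_tip','rod_grip','rod_handle','tool_block']:
    for r in arm.look_for(n,p)[:2]: print(n,np.round(r['centre'],1),round(r['conf'],2))
```

```text
rod [ 392.4 -264.5   41.7] 0.79
rod_tip [ 391.  -257.8   39.5] 0.9
rod_grip [ 390.4 -265.3   44.3] 0.64
rod_handle [ 390.6 -267.9   40.7] 0.61
tool_block [ 396.3 -274.4   44.8] 0.59
```

View pics/z_w1.png

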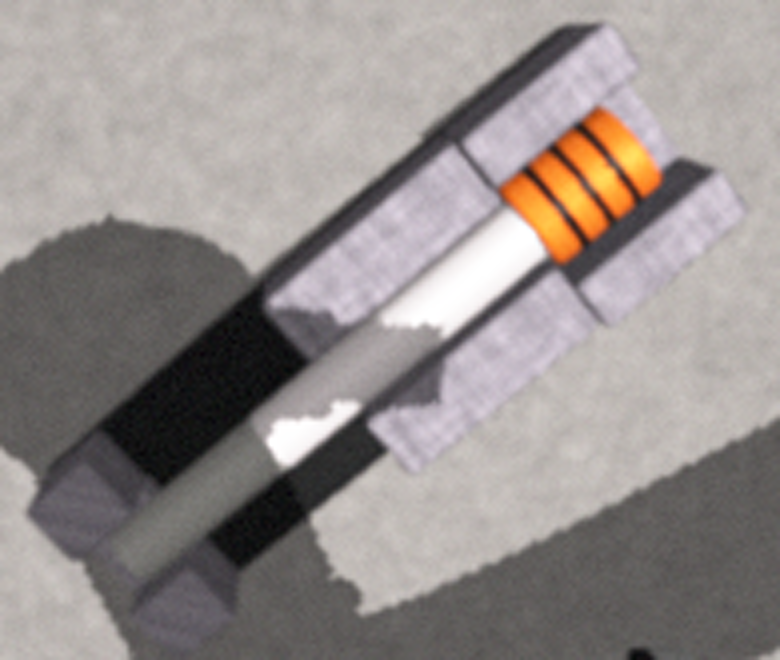

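Run:
```python
from h import *
p=pickle.load(open('w1.pkl','rb'))
P=[]
for a,s in [((126,564),0),((266,441),60),((535,225),160),((631,147),200)]:
    u=(np.array(a)+.5)/4-.5+[185,85]; X=atz(p,*u,32,True); P.append(X); print(s,X.round(1))
P=np.array(P); print(np.linalg.norm(np.diff(P,axis=0),axis=1)); d=P[0]-P[3]; print(np.degrees(np.arctan2(d[1],d[0])))
```

```text
0 [ 509.4 -257.2   32. ]
60 [ 448.  -260.6   32. ]
160 [ 344.  -261.8   32. ]
200 [ 306.8 -262.5   32. ]
[ 61.45827199 104.02869762  37.24276881]
1.4795380773847595
```

>>> {"method": "play_rows", "body": {"moves": [[[0.24,0.65,0],0.8,-1],[[0.24,0.65,0],0.8,-1],[[0.24,0.65,0],0.8,-1],[[0.24,0.65,0],0.8,-1]]}}

```text
clock: 2.78
position: [490.6, -89.5, 404.6]
ee_rot: [-0.604, 0.797, -0.0, 0.0]
contact_force: [0.2, -0.0, 0.3]
gripper_width: 85.3
```

>>> {"method": "play_rows", "body": {"moves": [[[0.25,0.65,0],0.8,-1],[[0.25,0.65,0],0.8,-1],[[0.25,0.65,0],0.8,-1],[[0.25,0.65,0],0.8,-1],[[0.25,0.65,0],0.8,-1]]}}

```text
clock: 3.4
position: [566.1, 105.9, 403.9]
ee_rot: [0.757, -0.654, -0.0, 0.001]
contact_force: [-0.5, -0.1, 0.3]
gripper_width: 85.5
```

```bash
python3 snap.py w2
```

```text
3.45 [565.7 104.9 404.1] [ 0.465  0.301 -0.118 -0.    -1.153 -0.32 ] [ 0.  -0.3 -0.6] 85.58731928382346
jaw -171.70797176172468 z [-1.3e-03 -6.0e-04 -1.0e+00]
[577.63841258  25.99686289 373.96554071] 65.70646984690485
```

View pics/w2.png

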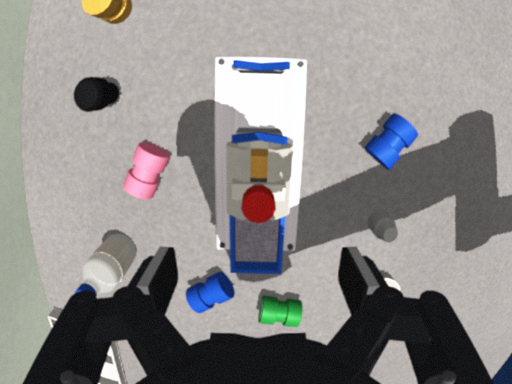

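Run:
```python
from h import *
p=pickle.load(open('w2.pkl','rb')); x,y,w,h=200,45,125,140
im=cv2.resize(p['pixels'][y:y+h,x:x+w],None,fx=4,fy=4,interpolation=cv2.INTER_CUBIC)
y2=165; im2=cv2.resize(p['pixels'][y2:y2+120,x:x+w],None,fx=4,fy=4,interpolation=cv2.INTER_CUBIC)
cv2.imwrite('pics/z_w2a.png',im[:,:,::-1]);cv2.imwrite('pics/z_w2b.png',im2[:,:,::-1])
```

```text
(no output)
```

View pics/z_w2a.png

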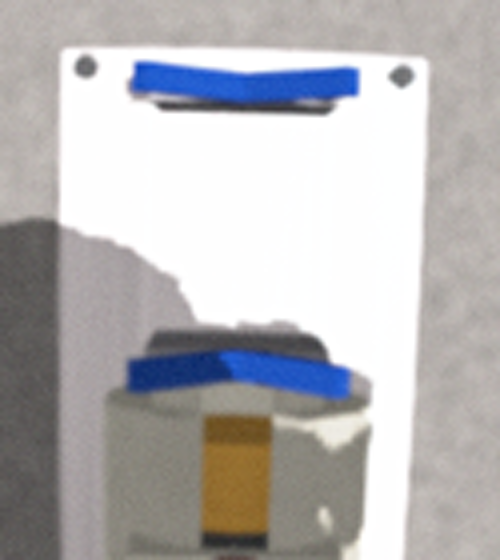

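View pics/z_w2b.png

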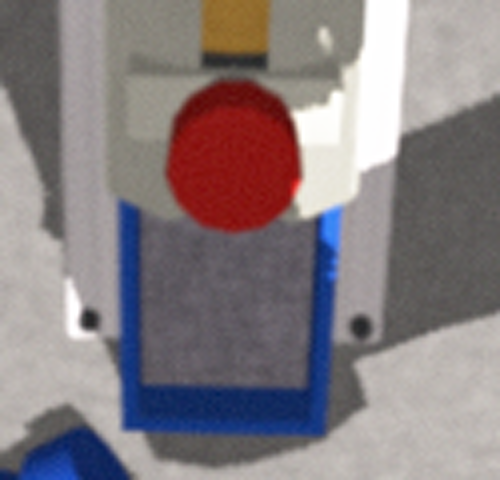

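Run:
```python
from fit import *
p=pickle.load(open('w2.pkl','rb'))
z=lambda a,s,x,y:(np.array(a)+.5)/s-.5+[x,y]
L=np.array([[-97,-55,12],[-97,55,12],[159,-55,12],[159,55,12],[-84,-24,85],[-84,24,85],[-76,24,85],[-10,-24,85],[-2,-24,85],[-10,24,85],[-2,24,85],[152,-26,50.5],[152,26,50.5],[38,0,152]])
U=np.r_[z([(62,47),(428,58)],4,200,45),z([(68,338),(382,345)],4,200,165),z([(137,62),(358,68),(357,97),(130,358),(128,390),(350,368),(349,398)],4,200,45),z([(138,385),(308,385),(233,165)],4,200,165)]
q,f=fit([(p,L,U,True)],[568,72,1.69]); print(q.round(3),np.degrees(q[2])); print(f.reshape(-1,2).round(1)); print(S(q,[[38,0,142],[-43,0,75],[-177,0,75]]))
```

```text
[568.385  73.938   1.689] 96.75972006210728
[[ 0.1 -0.4]
 [ 0.6 -0.3]
 [-0.3  0.2]
 [-0.4  0.4]
 [ 2.8 -0.9]
 [-1.9 -0.8]
 [-2.   0. ]
 [ 3.   0.7]
 [ 3.4  0.7]
 [-2.9 -0.4]
 [-3.   0.1]
 [ 1.  -0.6]
 [-0.6  0.4]
 [ 0.7  0.6]]
[[ 563.91233865  111.67399931  142.        ]
 [ 573.44651387   31.23707058   75.        ]
 [ 589.21910004 -101.83142879   75.        ]]
```

>>> {"method": "play_rows", "body": {"moves": [[[-0.006,0.021,-0.15],-0.05,-1],[[-0.006,0.021,-0.3],-0.05,-1],[[-0.006,0.021,-0.336],-0.05,-1],[[-0.006,0.021,-0.336],-0.05,-1]]}}

```text
clock: 3.95
position: [564.1, 110.1, 303.9]
ee_rot: [0.747, -0.664, -0.0, 0.001]
contact_force: [-0.1, 0.2, 0.4]
gripper_width: 85.7
```

```bash
python3 snap.py s3 scene
```

```text
4.0 [564.5 110.5 304.9] [ 0.475  0.391 -0.254  0.001 -0.924 -0.358] [-0.8 -0.1  0.6] 85.38182587732872
jaw -173.2541592691904 z [ 1.1e-03 -1.0e-04 -1.0e+00]
[1206.38620365 -475.71309754  618.07085053] 54.54388641345434
```

View pics/s3.png

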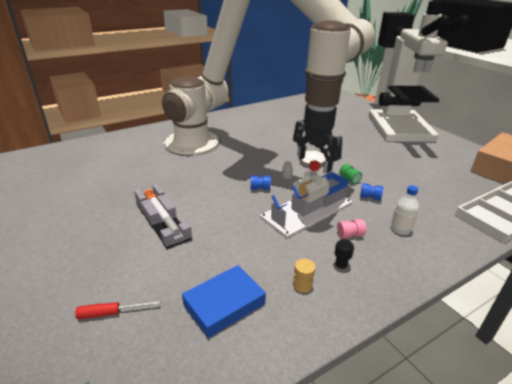

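Gripper is around the knob (pixel 314,167). Close, then lift.

>>> {"method": "play_rows", "body": {"moves": [[[0,0,0],0,1],[[0,0,0],0,1],[[0,0,0],0,1],[[0,0,0],0,1],[[0,0,0],0,1],[[0,0,0],0,1]]}}

```text
clock: 4.75
position: [564.7, 110.6, 305.4]
ee_rot: [0.748, -0.664, 0.001, -0.001]
contact_force: [-0.6, 0.5, 2.8]
gripper_width: 26.3
```

```bash
python3 snap.py s4 scene
python3 - <<'E'
from h import *
p=pickle.load(open('s4.pkl','rb')); x,y,w,h=250,115,120,120
cv2.imwrite('pics/z_s4.png',cv2.resize(p['pixels'][y:y+h,x:x+w],None,fx=5,fy=5,interpolation=cv2.INTER_CUBIC)[:,:,::-1])
E
```

```text
4.8 [564.7 110.7 305.4] [ 0.475  0.391 -0.254  0.001 -0.925 -0.358] [-0.5  0.7  3. ] 25.990484708302517
jaw -173.2365785965436 z [ 2.1e-03  1.0e-04 -1.0e+00]
[1206.38620365 -475.71309754  618.07085053] 54.54388641345434
```

View pics/z_s4.png

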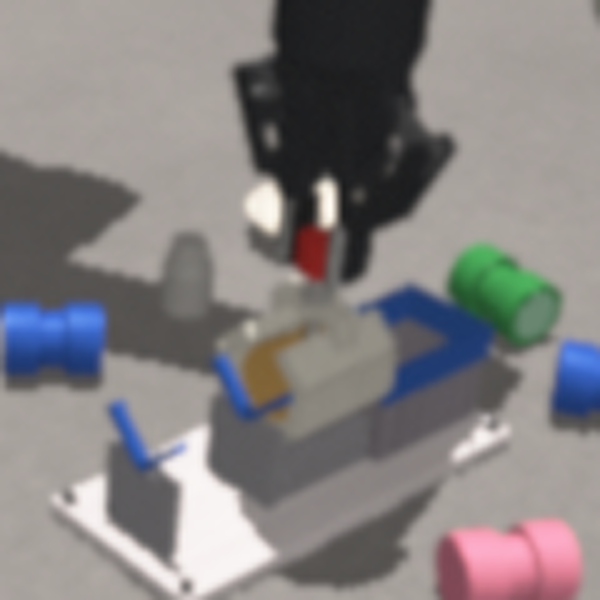

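>>> {"method": "play_rows", "body": {"moves": [[[0,0,0.02],0,1],[[0,0,0.04],0,1],[[0,0,0.055],0,1],[[0,0,0.06],0,1],[[0,0,0.06],0,1]]}}

```text
clock: 5.42
position: [564.7, 110.6, 322.0]
ee_rot: [0.747, -0.664, 0.0, -0.001]
contact_force: [4.5, 0.4, -9.9]
gripper_width: 25.8
```

```bash
python3 snap.py s5 scene
```

```text
5.47 [564.7 110.6 322.1] [ 0.475  0.373 -0.233  0.    -0.963 -0.358] [  5.4  -0.2 -12.1] 25.944671183634934
jaw -173.26657200742838 z [ 1.3e-03  2.0e-04 -1.0e+00]
[1206.38620365 -475.71309754  618.07085053] 54.54388641345434
```

>>> {"method": "play_rows", "body": {"moves": [[[0,0,0.01],0,1],[[0,0,0.015],0,1],[[0,0,0.015],0,1]]}}

```text
clock: 5.85
position: [564.9, 110.6, 322.2]
ee_rot: [0.747, -0.665, -0.001, 0.0]
contact_force: [9.8, -0.1, -23.6]
gripper_width: 25.7
```

```bash
python3 snap.py s6 scene
```

```text
5.9 [564.9 110.6 322.2] [ 0.474  0.374 -0.231 -0.001 -0.966 -0.358] [ 10.7   0.3 -24.2] 25.99866120953503
jaw -173.346384385602 z [-9.e-04  6.e-04 -1.e+00]
[1206.38620365 -475.71309754  618.07085053] 54.54388641345434
```

>>> {"method": "play_rows", "body": {"moves": [[[0,0,0.0],0,-1],[[0,0,0.0],0,-1],[[0,0,0],0,-1],[[0,0,0],0,-1],[[0,0,0.15],0,-1],[[0,0,0.3],0,-1],[[0,0,0.36],0,-1]]}}

```text
clock: 6.78
position: [565.0, 110.5, 434.2]
ee_rot: [0.747, -0.665, 0.001, -0.003]
contact_force: [-0.2, -0.8, 0.1]
gripper_width: 85.4
```

```bash
python3 snap.py s7 scene;python3 snap.py w7 wrist
python3 - <<'E'
from h import *
p=pickle.load(open('s7.pkl','rb')); x,y,w,h=250,115,120,120
a=cv2.resize(p['pixels'][y:y+h,x:x+w],None,fx=5,fy=5,interpolation=cv2.INTER_CUBIC)[:,:,::-1]
cv2.imwrite('pics/z_s7.png',a)
E
```

```text
6.83 [565.2 110.6 435.7] [ 4.740e-01  2.790e-01 -6.900e-02  1.000e-03 -1.215e+00 -3.580e-01] [ 1.  -0.3  1.8] 85.12724611701816
jaw -173.31030548518726 z [ 0.0074  0.0032 -1.    ]
[1206.38620365 -475.71309754  618.07085053] 54.54388641345434
6.88 [565.  110.6 433.4] [ 0.474  0.281 -0.072 -0.    -1.213 -0.358] [ 0.6 -0.1 -0.3] 85.67826519713375
jaw -173.3288584346118 z [ 0.005   0.0029 -1.    ]
[574.61072328  30.4525663  405.50363368] 65.70646984690485
```

View pics/z_s7.png

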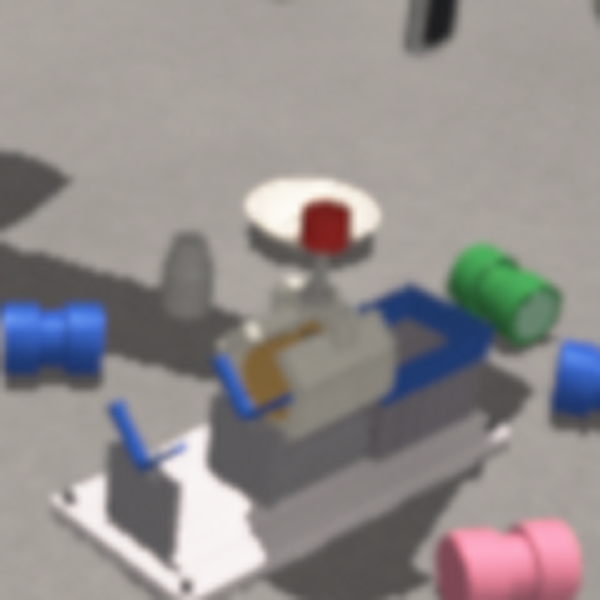

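View pics/w7.png

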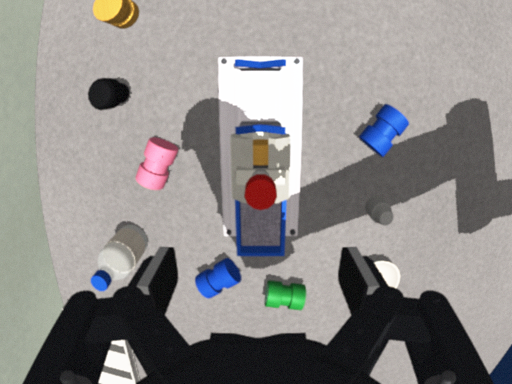

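>>> {"method": "play_rows", "body": {"moves": [[[-0.1,-0.4,0],-1,-1],[[-0.1,-0.4,0],-1,-1],[[-0.1,-0.4,0],-1,-1]]}}

```text
clock: 7.25
position: [533.4, -12.5, 432.7]
ee_rot: [-0.545, 0.838, -0.001, 0.002]
contact_force: [0.2, 0.4, -0.4]
gripper_width: 85.1
```

>>> {"method": "play_rows", "body": {"moves": [[[-0.1,-0.4,0],-1,-1],[[-0.1,-0.4,0],-1,-1],[[-0.1,-0.4,0],-1,-1]]}}

```text
clock: 7.62
position: [501.8, -135.6, 431.4]
ee_rot: [-0.305, 0.952, -0.001, -0.0]
contact_force: [0.1, 1.1, 0.1]
gripper_width: 85.3
```

>>> {"method": "play_rows", "body": {"moves": [[[-0.12,-0.4,-0.1],-1,-1],[[-0.12,-0.4,-0.2],-1,-1],[[-0.12,-0.4,-0.25],-1,-1],[[-0.12,-0.4,-0.25],-1,-1]]}}

```text
clock: 8.12
position: [464.3, -256.4, 353.2]
ee_rot: [-0.047, 0.999, 0.0, -0.004]
contact_force: [-0.2, -0.8, 0.6]
gripper_width: 85.3
```

```bash
python3 snap.py w8
python3 - <<'E'
from fit import *
p=pickle.load(open('s7.pkl','rb'))
q=[568.3,73.3,np.radians(96.85)]
print(proj(p,S(q,[[38,0,152],[38,0,170]])))
E
```

```text
8.18 [ 465.3 -255.9  355.1] [-0.197  0.27  -0.296  0.003 -1.009 -1.279] [0.3 0.  0.6] 85.66243040879041
jaw 95.5501599218687 z [-0.004  -0.0014 -1.    ]
[ 382.16456819 -262.86817429  323.87009557] 65.70646984690485
[[314.70054632 162.45963426]
 [315.44833112 156.32127164]]
```

View pics/w8.png

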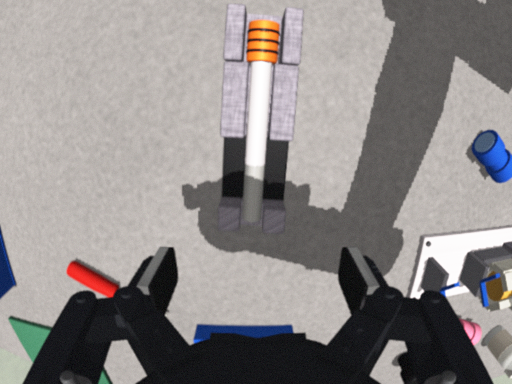

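Run:
```python
from h import *
p=pickle.load(open('w8.pkl','rb')); x,y,w,h=205,5,110,140
for i,y in enumerate([0,115]):
  cv2.imwrite(f'pics/z_w8{i}.png',cv2.resize(p['pixels'][y:y+125,x:x+w],None,fx=5,fy=5,interpolation=cv2.INTER_CUBIC)[:,:,::-1])
```

```text
(no output)
```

View pics/z_w80.png

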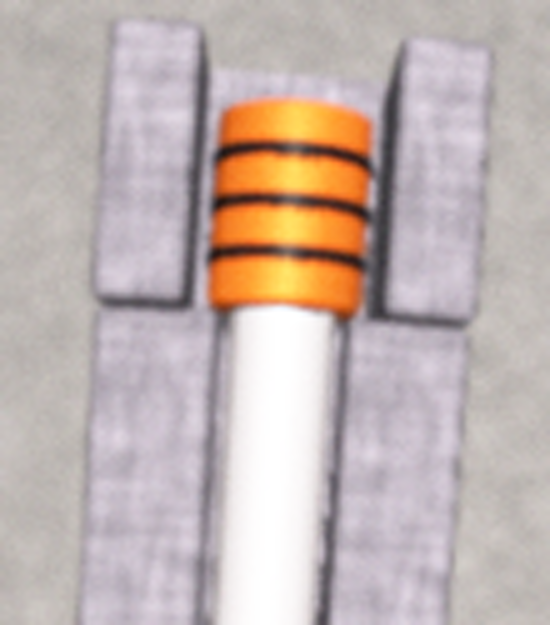

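View pics/z_w81.png

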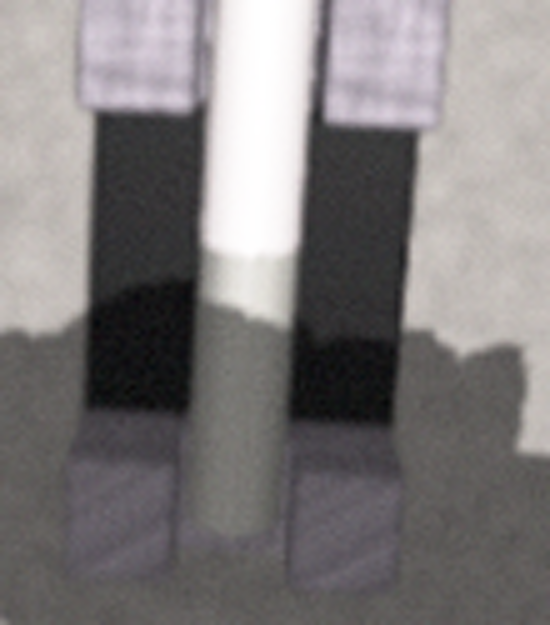

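Run:
```python
from h import *
p=pickle.load(open('w8.pkl','rb'))
P=[]
for a,s,y in [((233,532),0,115),((251,250),60,115),((284,306),160,0),((296,115),200,0)]:
    u=(np.array(a)+.5)/5-.5+[205,y]; X=atz(p,*u,32,True); P.append(X); print(s,X.round(1))
P=np.array(P); print(np.linalg.norm(np.diff(P,axis=0),axis=1))
for d in (P[0]-P[3],P[1]-P[2]): print(np.degrees(np.arctan2(d[1],d[0])))
```

```text
0 [ 510.7 -257.6   32. ]
60 [ 448.9 -259.4   32. ]
160 [ 345.5 -262.7   32. ]
200 [ 306.5 -264.1   32. ]
[ 61.8189128  103.42212407  39.00998185]
1.827927656296018
1.8447446302602328
```

>>> {"method": "play_rows", "body": {"moves": [[[-0.01,-0.011,-0.15],-0.123,-1],[[-0.01,-0.011,-0.3],-0.123,-1],[[-0.01,-0.011,-0.42],-0.123,-1],[[-0.01,-0.011,-0.51],-0.123,-1],[[-0.01,-0.011,-0.553],-0.123,-1],[[-0.01,-0.011,-0.553],-0.123,-1]]}}

```text
clock: 8.93
position: [462.9, -258.7, 189.3]
ee_rot: [-0.017, 1.0, -0.001, -0.002]
contact_force: [0.2, -0.0, 0.8]
gripper_width: 85.6
```

```bash
python3 snap.py w9
```

```text
8.97 [ 463.1 -258.9  190. ] [-0.203  0.487 -0.475  0.004 -0.612 -1.336] [ 0.4  0.2 -0.7] 85.70427043641516
jaw 91.96000501264088 z [-0.0027 -0.0017 -1.    ]
[ 380.5637839  -260.38870663  159.71227089] 65.70646984690485
```

View pics/w9.png

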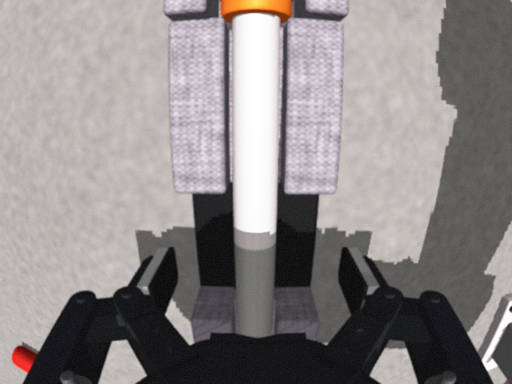

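>>> {"method": "play_rows", "body": {"moves": [[[0,0,0],0,1],[[0,0,0],0,1],[[0,0,0],0,1],[[0,0,0],0,1],[[0,0,0],0,1],[[0,0,0],0,1],[[0,0,0],0,1]]}}

```text
clock: 9.85
position: [463.3, -259.0, 190.6]
ee_rot: [-0.017, 1.0, -0.001, -0.001]
contact_force: [-0.5, 1.1, 4.9]
gripper_width: 17.9
```

>>> {"method": "play_rows", "body": {"moves": [[[0,0,0.03],0,1],[[0,0,0.1],0,1],[[0,0,0.22],0,1],[[0,0,0.38],0,1],[[0,0,0.5],0,1],[[0,0,0.5],0,1]]}}

```text
clock: 10.6
position: [463.7, -259.1, 343.7]
ee_rot: [-0.017, 1.0, -0.002, 0.002]
contact_force: [0.2, 0.2, -2.8]
gripper_width: 18.2
```

```bash
python3 snap.py w10; python3 snap.py s10 scene
```

```text
10.65 [ 463.  -258.9  341.4] [-0.203  0.282 -0.317  0.002 -0.971 -1.335] [-1.2 -0.5 -2.7] 17.968217575878338
jaw 91.9456717209569 z [ 2.0e-04 -1.8e-03 -1.0e+00]
[ 381.59268983 -260.87950543  313.35665214] 65.70646984690485
10.7 [ 462.6 -258.7  340. ] [-0.203  0.283 -0.319  0.002 -0.971 -1.335] [ 0.5 -0.4 -1.8] 18.164780930387536
jaw 91.9388484422804 z [-3.e-03 -9.e-04 -1.e+00]
[1206.38620365 -475.71309754  618.07085053] 54.54388641345434
```

View pics/w10.png

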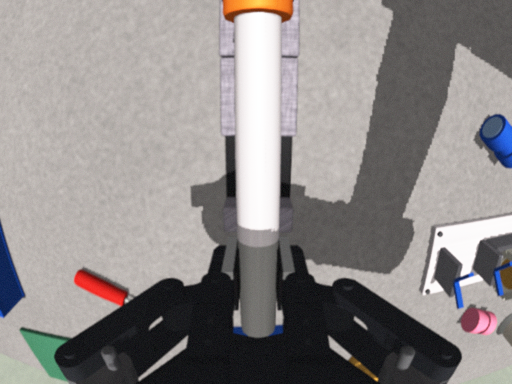

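View pics/s10.png

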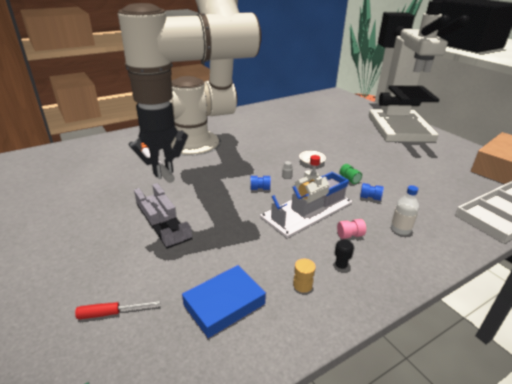

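>>> {"method": "play_rows", "body": {"moves": [[[0.12,0.32,0.1],1,1],[[0.12,0.32,0.1],1,1],[[0.12,0.32,0.1],1,1]]}}

```text
clock: 11.08
position: [499.4, -160.5, 368.9]
ee_rot: [-0.279, 0.96, -0.0, -0.002]
contact_force: [0.0, -0.6, -2.6]
gripper_width: 18.6
```

>>> {"method": "play_rows", "body": {"moves": [[[0.12,0.32,0],1,1],[[0.12,0.32,0],1,1],[[0.12,0.32,0],1,1]]}}

```text
clock: 11.45
position: [535.9, -62.1, 366.3]
ee_rot: [-0.522, 0.853, 0.0, -0.004]
contact_force: [0.2, 0.0, -1.3]
gripper_width: 17.9
```

>>> {"method": "play_rows", "body": {"moves": [[[0.13,0.3,0],1,1],[[0.13,0.3,0],1,1],[[0.13,0.3,0],1,1],[[0.13,0.3,0],1,1]]}}

```text
clock: 11.95
position: [574.6, 28.4, 363.8]
ee_rot: [0.724, -0.689, -0.001, 0.006]
contact_force: [-0.1, -0.5, -0.3]
gripper_width: 18.1
```

```bash
python3 snap.py w11
```

```text
12.0 [574.5  28.  364.3] [ 0.331  0.334 -0.177  0.005 -1.07  -0.285] [ 0.6 -0.3 -0.6] 18.004437861441946
jaw -177.22791565915355 z [-0.0084 -0.0073 -0.9999]
[578.04511739 -52.50268862 334.41328387] 65.70646984690485
```

View pics/w11.png

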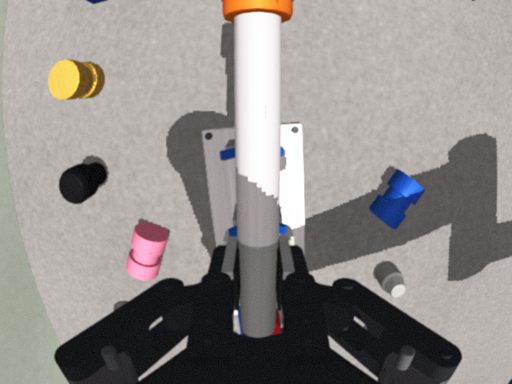

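>>> {"method": "play_rows", "body": {"moves": [[[-0.003,0.005,-0.1],0.136,1],[[-0.003,0.005,-0.22],0.136,1],[[-0.003,0.005,-0.31],0.136,1],[[-0.003,0.005,-0.31],0.136,1]]}}

```text
clock: 12.5
position: [572.5, 28.5, 268.7]
ee_rot: [0.747, -0.665, -0.002, 0.008]
contact_force: [-0.8, 0.4, -0.3]
gripper_width: 18.2
```

```bash
python3 snap.py w12; python3 snap.py s12 scene; python3 snap.py t12 top;  python3 - <<'E'
from h import *
p=pickle.load(open('s12.pkl','rb')); x,y,w,h=240,100,130,130
cv2.imwrite('pics/z_s12.png',cv2.resize(p['pixels'][y:y+h,x:x+w],None,fx=4,fy=4,interpolation=cv2.INTER_CUBIC)[:,:,::-1])
E
```

```text
12.55 [573.5  28.9 270.6] [ 0.333  0.432 -0.293  0.007 -0.859 -0.22 ] [ 0.7  0.2 -1.2] 18.10778701136135
jaw -173.26152640713457 z [-0.0101 -0.009  -0.9999]
[581.27927332 -51.95209884 239.3333521 ] 65.70646984690485
12.6 [574.   29.1 271.8] [ 0.334  0.43  -0.292  0.007 -0.858 -0.22 ] [-0.   0.8 -1.9] 17.977975850520828
jaw -173.22762022992745 z [-0.0073 -0.0082 -0.9999]
[1206.38620365 -475.71309754  618.07085053] 54.54388641345434
12.65 [574.2  29.2 272.5] [ 0.334  0.43  -0.291  0.007 -0.858 -0.22 ] [-0.  -0.4 -0.7] 17.674531346441423
jaw -173.2031591430226 z [-0.0057 -0.0077 -1.    ]
[ 352.01107718  -36.90511998 1289.05959579] 54.3890607798414
```

View pics/w12.png

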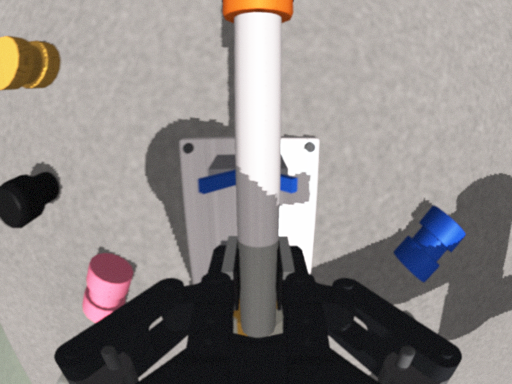

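View pics/z_s12.png

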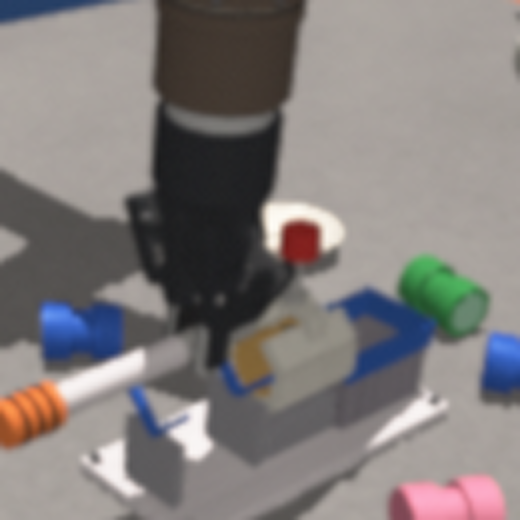

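Run:
```python
from fit import *
p=pickle.load(open('w12.pkl','rb')); q=[568.3,73.3,np.radians(96.85)]
print(proj(p,S(q,[[-80,0,85],[-80,24,85],[-80,-24,85],[-97,55,12],[-97,-55,12],[-80,0,113],[-80,0,75],[-104,0,115],[-204,0,115],[-160,0,115]]),True).round(1))
```

```text
[[249.6 184. ]
 [293.7 183.7]
 [205.7 184.4]
 [321.  136.1]
 [180.1 137.2]
 [249.  201.6]
 [249.8 179. ]
 [248.3 149.9]
 [247.9 -68.7]
 [247.6  18.4]]
```

Run:
```python
from fit import *
p=pickle.load(open('w12.pkl','rb')); q=[568.3,73.3,np.radians(96.85)]
print(p['cx'],p['cy'])
M=R.from_quat(p['rotation']).as_matrix(); print(M.round(4), p['xyz'])
# camera offset in tool frame: use state approx
s=arm.read_state(); T=R.from_quat(s['ee_rot']); print(T.inv().apply(np.array(p['xyz'])-s['position']), (T.inv()*R.from_quat(p['rotation'])).as_matrix().round(4))
j=np.radians(-173.25); jy=np.array([np.cos(j),np.sin(j)]); ax=np.array([-jy[1],jy[0]]); print(ax)
for t in [0,-40,-80,-115]:
    P=np.r_[np.array([573.5,28.9])-abs(t)*np.array([np.cos(np.radians(96.85)),np.sin(np.radians(96.85))]),113]; print(proj(p,P,True).round(1))
```

```text
257.63317586832653 191.741539210694
[[-0.9931  0.106   0.051 ]
 [-0.1166 -0.9448 -0.3063]
 [ 0.0157 -0.3101  0.9506]] [581.27927332 -51.95209884 239.3333521 ]
[81.23603876  2.31731313 33.75481766] [[-0.0017  0.9485  0.3168]
 [ 1.      0.0045 -0.0082]
 [-0.0092  0.3168 -0.9485]]
[ 0.1175374  -0.99306846]
[[250.2 267.9]]
[[249.1 191.7]]
[[248.3 100.8]]
[[248.   20.3]]
```

>>> {"method": "play_rows", "body": {"moves": [[[0.009,0.001,-0.05],0,1],[[0.009,0.001,-0.09],0,1],[[0.009,0.001,-0.112],0,1],[[0.009,0.001,-0.118],0,1],[[0.009,0.001,-0.118],0,1]]}}

```text
clock: 13.28
position: [576.9, 29.6, 237.0]
ee_rot: [0.748, -0.664, 0.0, 0.005]
contact_force: [-0.2, -0.2, -1.7]
gripper_width: 18.2
```

```bash
python3 snap.py w13; python3 snap.py s13 scene;  python3 - <<'E'
from h import *
p=pickle.load(open('s13.pkl','rb')); x,y,w,h=240,100,130,130
cv2.imwrite('pics/z_s13.png',cv2.resize(p['pixels'][y:y+h,x:x+w],None,fx=4,fy=4,interpolation=cv2.INTER_CUBIC)[:,:,::-1])
E
```

```text
13.32 [577.   29.6 237.3] [ 0.333  0.478 -0.318  0.008 -0.782 -0.219] [-0.4 -0.5 -2.2] 18.10024081255456
jaw -173.19295088546934 z [-0.0052 -0.0076 -1.    ]
[586.14316026 -50.81298345 207.67334858] 65.70646984690485
13.38 [577.   29.6 237.4] [ 0.333  0.478 -0.318  0.008 -0.782 -0.219] [-0.4  0.4 -1.2] 18.060950910888256
jaw -173.19439101110567 z [-0.0049 -0.0075 -1.    ]
[1206.38620365 -475.71309754  618.07085053] 54.54388641345434
```

View pics/w13.png

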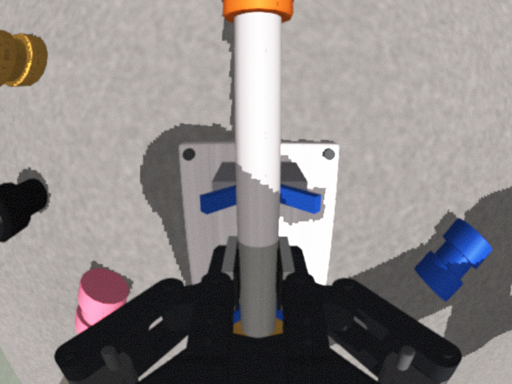

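View pics/z_s13.png

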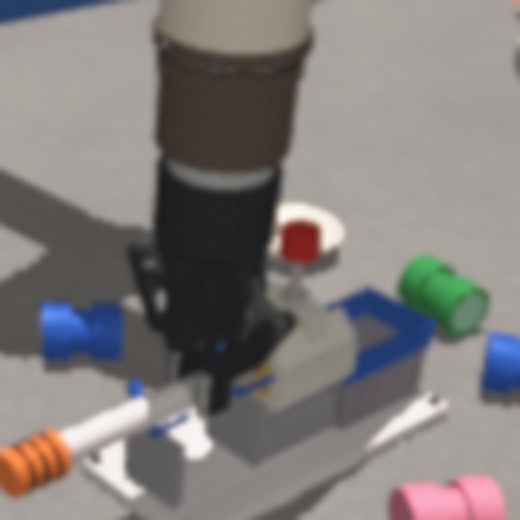

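>>> {"method": "play_rows", "body": {"moves": [[[-0.003,0,-0.006],0,1],[[-0.003,0,-0.012],0,1],[[-0.003,0,-0.012],0,1]]}}

```text
clock: 13.75
position: [576.1, 29.6, 234.1]
ee_rot: [0.748, -0.664, 0.001, 0.004]
contact_force: [-0.1, -0.4, 0.1]
gripper_width: 18.0
```

```bash
python3 snap.py w14
```

```text
13.8 [576.1  29.6 234.1] [ 0.333  0.481 -0.323  0.008 -0.774 -0.22 ] [-1.2 -0.3  0.5] 17.76688252979272
jaw -173.18971090831755 z [-0.0049 -0.0075 -1.    ]
[585.30737357 -50.7685168  204.65950769] 65.70646984690485
```

View pics/w14.png

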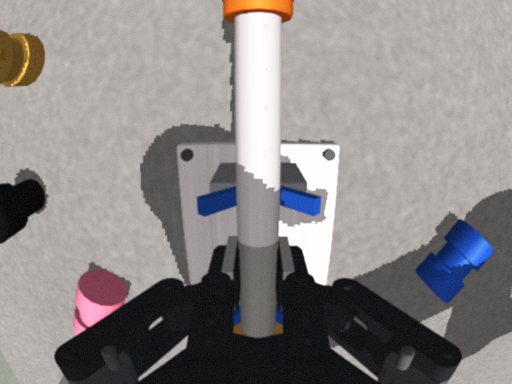

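>>> {"method": "play_rows", "body": {"moves": [[[0,0,-0.003],0,1],[[0,0,-0.003],0,0.2],[[0,0,-0.003],0,0.2],[[0,0,-0.003],0,-0.2],[[0,0,-0.003],0,-1],[[0,0,-0.003],0,-1]]}}

```text
clock: 14.55
position: [576.1, 29.6, 233.1]
ee_rot: [0.748, -0.664, 0.001, 0.004]
contact_force: [1.0, 0.2, -0.9]
gripper_width: 84.4
```

```bash
python3 snap.py w15; python3 snap.py s15 scene;  python3 - <<'E'
from h import *
p=pickle.load(open('s15.pkl','rb')); x,y,w,h=240,100,130,130
cv2.imwrite('pics/z_s15.png',cv2.resize(p['pixels'][y:y+h,x:x+w],None,fx=4,fy=4,interpolation=cv2.INTER_CUBIC)[:,:,::-1])
E
```

```text
14.6 [576.1  29.7 233.1] [ 0.333  0.483 -0.324  0.008 -0.771 -0.22 ] [-0.1  0.4  0.2] 85.33807691876392
jaw -173.1869495643647 z [-0.0048 -0.0075 -1.    ]
[585.33252903 -50.77635439 203.69982361] 65.70646984690485
14.65 [576.1  29.6 233.1] [ 0.333  0.483 -0.324  0.008 -0.772 -0.22 ] [0.7 0.4 0.7] 85.61441084542614
jaw -173.18672339315654 z [-0.0049 -0.0075 -1.    ]
[1206.38620365 -475.71309754  618.07085053] 54.54388641345434
```

View pics/w15.png

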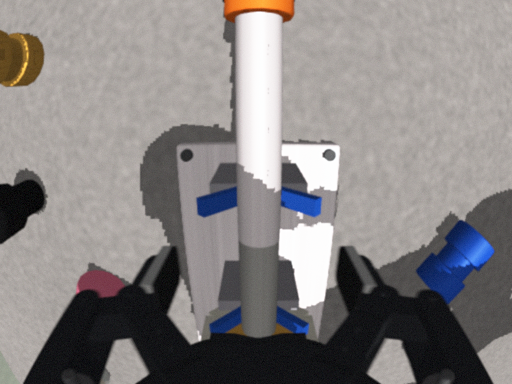

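View pics/z_s15.png

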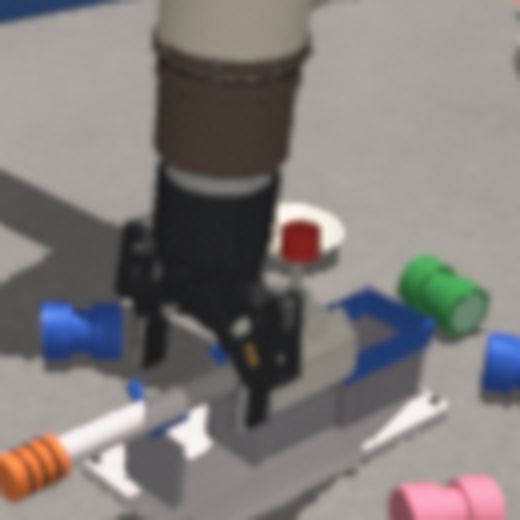

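>>> {"method": "play_rows", "body": {"moves": [[[0,0,0.12],0,-1],[[0,0,0.26],0,-1],[[0.02,-0.16,0.28],0,-1],[[0.04,-0.33,0.28],0,-1],[[0.054,-0.447,0.28],0,-1],[[0.054,-0.447,0.28],0,-1]]}}

```text
clock: 15.4
position: [592.2, -106.6, 316.9]
ee_rot: [0.747, -0.665, 0.001, 0.005]
contact_force: [0.6, -0.4, -0.7]
gripper_width: 85.2
```

```bash
python3 snap.py w16; python3 snap.py s16 scene;  python3 - <<'E'
from h import *
p=pickle.load(open('s16.pkl','rb')); x,y,w,h=230,100,130,130
cv2.imwrite('pics/z_s16.png',cv2.resize(p['pixels'][y:y+h,x:x+w],None,fx=5,fy=4.6,interpolation=cv2.INTER_CUBIC)[:,:,::-1])
E
```

```text
15.45 [ 592.1 -105.4  316.9] [ 0.094  0.42  -0.175  0.008 -0.982  0.018] [-0.   0.7 -0.7] 85.57953084098185
jaw -173.31624379263988 z [-0.0052 -0.0074 -1.    ]
[ 601.09861129 -187.06829261  287.49712471] 65.70646984690485
15.5 [ 592.2 -104.6  317. ] [ 0.096  0.42  -0.175  0.008 -0.982  0.018] [-0.2  0.3 -0.1] 85.46519750982476
jaw -173.23476924957532 z [-0.0052 -0.0074 -1.    ]
[1206.38620365 -475.71309754  618.07085053] 54.54388641345434
```

View pics/w16.png

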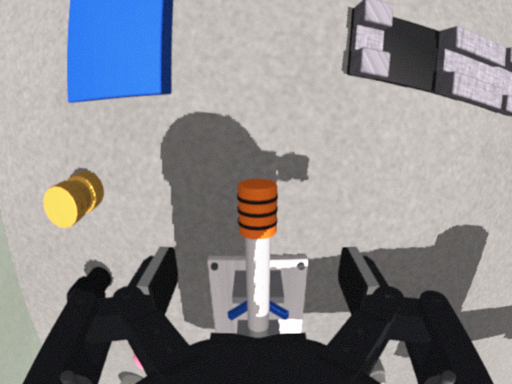

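View pics/z_s16.png

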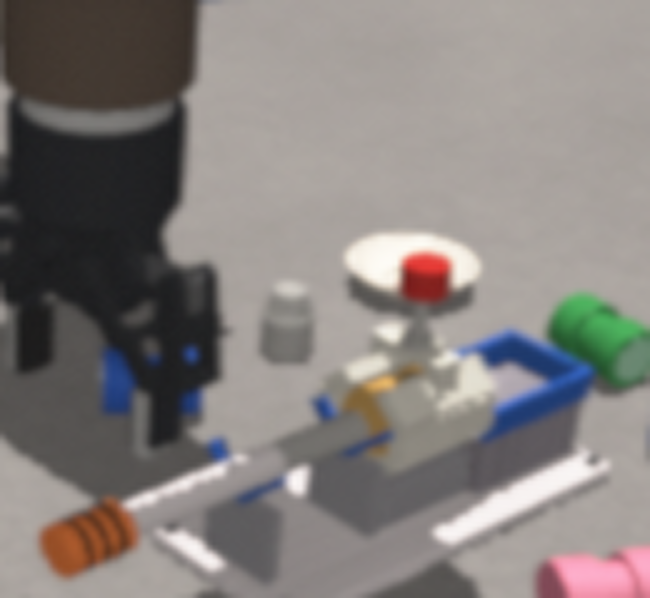

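Run:
```python
from fit import *
p=pickle.load(open('w16.pkl','rb')); q=[568.3,73.3,np.radians(96.85)]
c,s=np.cos(q[2]),np.sin(q[2])
def toS(X): d=X[:2]-q[:2]; return np.array([c*d[0]+s*d[1],-s*d[0]+c*d[1]])
for n,u,v,z in [('handle front',258,236,75),('rear',258,184,75),('rest L',230,316,85),('rest R',288,316,85),('plateL',209,258,12),('plateR',309,257,12)]:
    X=atz(p,u,v,z,True); print(n,X.round(1),toS(X).round(1))
print('tcp',toS(np.array([592.2,-105.0])))
p=pickle.load(open('s16.pkl','rb'))
print(((proj(p,S(q,[[-3,0,75],[2,0,75],[-158,0,75],[-198,0,75]]))-[230,100]+.5)*[5,4.6]).round())
x,y,w,h=225,175,60,50
cv2.imwrite('pics/zz.png',cv2.resize(p['pixels'][170:210,280:330],None,fx=14,fy=14,interpolation=cv2.INTER_CUBIC)[:,:,::-1])
```

```text
handle front [587.2 -81.3  75. ] [-155.7   -0.3]
rear [ 592.2 -124.2   75. ] [-198.9   -0.2]
rest L [603.2  -2.5  85. ] [-79.4 -25.7]
rest R [551.6  -8.1  85. ] [-78.8  26.2]
plateL [632.5 -16.9  12. ] [-97.2 -53. ]
plateR [525.2 -30.2  12. ] [-97.6  55.2]
tcp [-179.87782322   -2.46347604]
[[357. 427.]
 [363. 424.]
 [129. 523.]
 [ 63. 550.]]
```

View pics/zz.png

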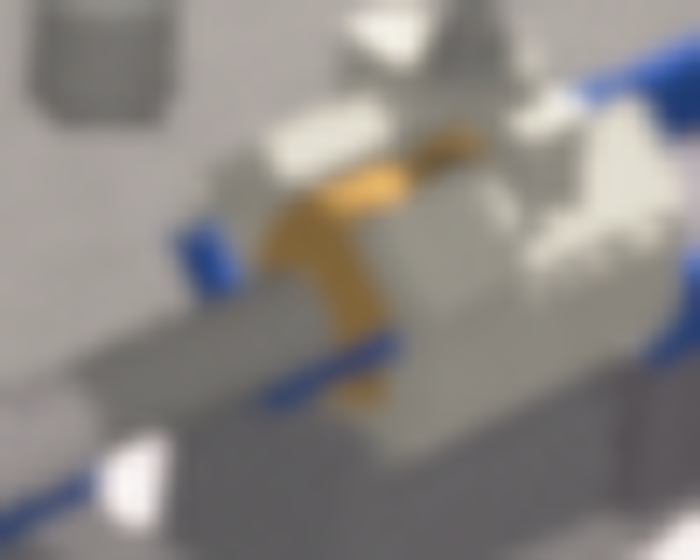

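>>> {"method": "play_rows", "body": {"moves": [[[0,0.003,-0.12],0,-1],[[0,0.003,-0.22],0,-1],[[0,0.003,-0.283],0,-1],[[0,0.003,-0.283],0,-1]]}}

```text
clock: 16.0
position: [591.7, -102.5, 230.6]
ee_rot: [0.748, -0.664, -0.001, 0.006]
contact_force: [0.8, -0.5, -0.2]
gripper_width: 85.6
```

```bash
python3 snap.py w17
```

```text
16.05 [ 592.3 -102.6  231.9] [ 0.099  0.517 -0.263  0.01  -0.798  0.014] [ 0.7  0.1 -0.2] 85.17328858131823
jaw -173.13399148330373 z [-0.0062 -0.0076 -1.    ]
[ 600.85499229 -182.8631056   201.10139678] 65.70646984690485
```

View pics/w17.png

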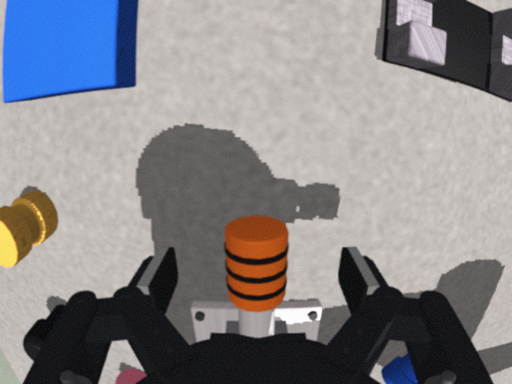

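>>> {"method": "play_rows", "body": {"moves": [[[0.003,0,0],0,0],[[0.003,0,0],0,1],[[0.003,0,0],0,1],[[0.003,0,0],0,1],[[0.003,0,0],0,1],[[0.003,0,0],0,1],[[0.003,0,0],0,1]]}}

```text
clock: 16.92
position: [593.0, -102.7, 231.9]
ee_rot: [0.748, -0.663, 0.0, 0.005]
contact_force: [-2.3, -1.0, 2.1]
gripper_width: 28.4
```

```bash
python3 snap.py w18
```

```text
16.98 [ 593.  -102.7  231.9] [ 0.099  0.518 -0.261  0.01  -0.799  0.014] [-1.4  0.3  1.6] 28.28633626767291
jaw -173.12611992091485 z [-0.0068 -0.0078 -0.9999]
[ 602.26934239 -183.11896537  202.47448445] 65.70646984690485
```

View pics/w18.png

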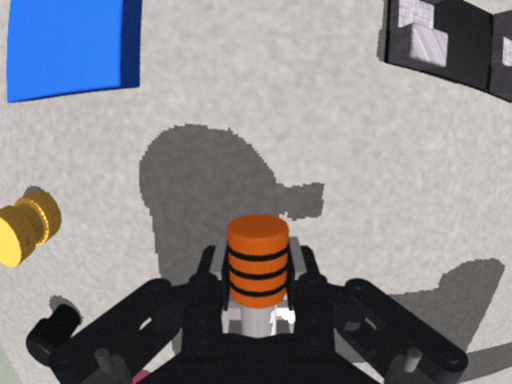

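>>> {"method": "play_rows", "body": {"moves": [[[-0.004,0.033,0],0,1],[[-0.008,0.066,0],0,1],[[-0.012,0.1,0],0,1],[[-0.016,0.133,0],0,1],[[-0.016,0.133,0],0,1]]}}

```text
clock: 17.6
position: [588.0, -63.1, 232.3]
ee_rot: [0.748, -0.663, 0.0, 0.006]
contact_force: [-1.9, -5.5, 3.9]
gripper_width: 28.3
```

```bash
python3 snap.py s19 scene;  python3 - <<'E'
from h import *
p=pickle.load(open('s19.pkl','rb')); x,y,w,h=230,100,130,130
cv2.imwrite('pics/z_s19.png',cv2.resize(p['pixels'][y:y+h,x:x+w],None,fx=5,fy=4.6,interpolation=cv2.INTER_CUBIC)[:,:,::-1])
E
```

```text
17.65 [588.  -63.2 232.4] [ 0.168  0.503 -0.288  0.011 -0.788 -0.056] [-1.1 -5.4  4. ] 28.236173910150708
jaw -173.12485971885474 z [-0.0074 -0.0089 -0.9999]
[1206.38620365 -475.71309754  618.07085053] 54.54388641345434
```

View pics/z_s19.png

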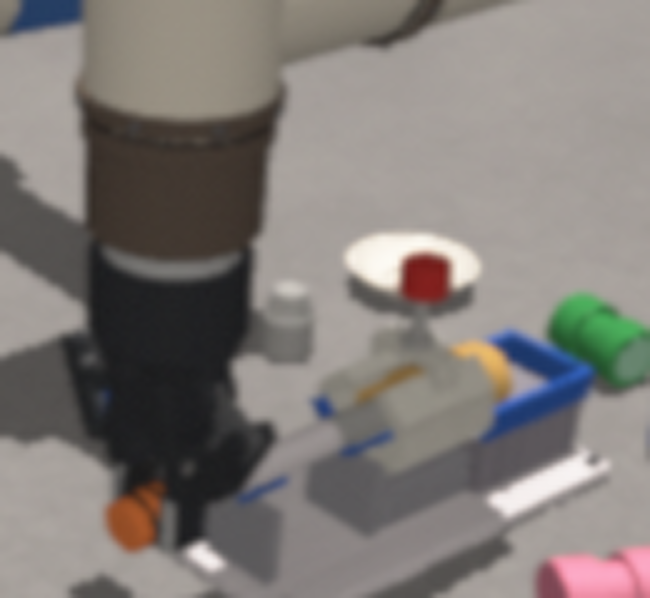

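>>> {"method": "play_rows", "body": {"moves": [[[-0.004,0.033,0],0,1],[[-0.008,0.066,0],0,1],[[-0.011,0.09,0],0,1],[[-0.012,0.1,0],0,1],[[-0.012,0.1,0],0,1]]}}

```text
clock: 18.27
position: [584.2, -33.5, 233.0]
ee_rot: [0.748, -0.663, 0.0, 0.006]
contact_force: [-1.7, -4.7, 4.4]
gripper_width: 28.4
```

```bash
python3 snap.py s20 scene; python3 snap.py w20;  python3 - <<'E'
from h import *
p=pickle.load(open('s20.pkl','rb')); x,y,w,h=230,100,130,130
cv2.imwrite('pics/z_s20.png',cv2.resize(p['pixels'][y:y+h,x:x+w],None,fx=5,fy=4.6,interpolation=cv2.INTER_CUBIC)[:,:,::-1])
E
```

```text
18.32 [584.2 -33.5 233. ] [ 0.221  0.494 -0.303  0.012 -0.783 -0.109] [-3.1 -5.1  4.7] 28.369359783458826
jaw -173.1266050366838 z [-0.0079 -0.0102 -0.9999]
[1206.38620365 -475.71309754  618.07085053] 54.54388641345434
18.38 [584.2 -33.5 233. ] [ 0.221  0.494 -0.303  0.012 -0.783 -0.109] [-1.6 -3.7  5.5] 28.155541791806577
jaw -173.12384375056288 z [-0.008  -0.0102 -0.9999]
[ 593.41712269 -113.97476458  203.8046731 ] 65.70646984690485
```

View pics/z_s20.png

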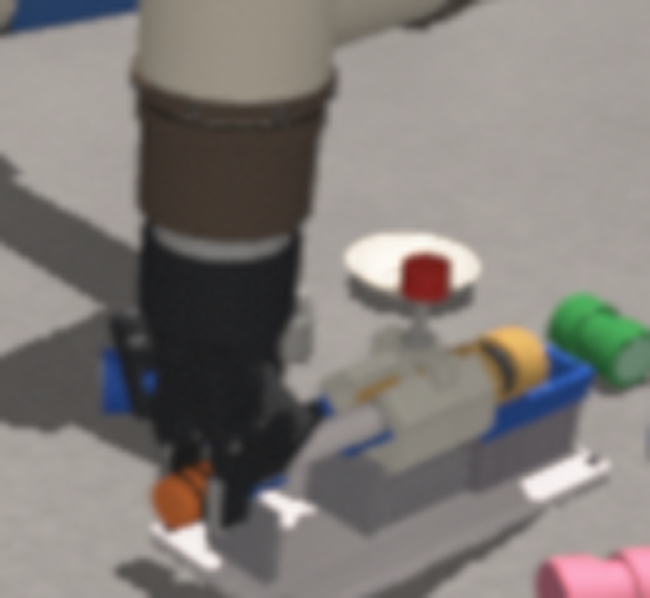

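View pics/w20.png

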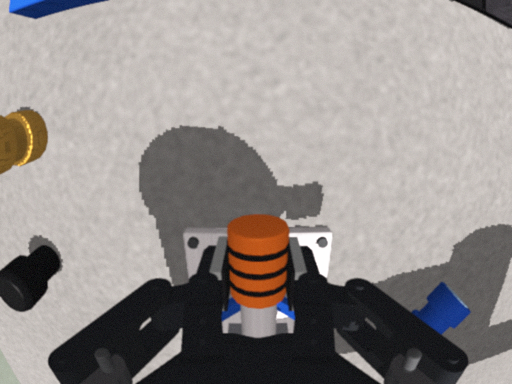

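>>> {"method": "play_rows", "body": {"moves": [[[-0.001,0.007,0],0,1],[[-0.0015,0.011,0],0,1],[[-0.0015,0.011,0],0,1]]}}

```text
clock: 18.75
position: [583.8, -30.4, 233.4]
ee_rot: [0.748, -0.664, 0.001, 0.007]
contact_force: [-1.7, -5.7, 2.6]
gripper_width: 28.2
```

```bash
python3 snap.py s21 scene; python3 snap.py t21 top
python3 - <<'E'
from fit import *
q=[568.3,73.3,np.radians(96.85)]
p=pickle.load(open('s21.pkl','rb')); 
cv2.imwrite('pics/z_s21.png',cv2.resize(p['pixels'][145:205,295:355],None,fx=10,fy=10,interpolation=cv2.INTER_CUBIC)[:,:,::-1])
for X in [70,76]:
  t=np.linspace(0,2*np.pi,9)[:-1]
  print(X,((proj(p,S(q,np.c_[X+0*t,22*np.cos(t),73+22*np.sin(t)]))-[295,145]+.5)*10).round().tolist())
p=pickle.load(open('t21.pkl','rb')); 
cv2.imwrite('pics/z_t21.png',cv2.resize(p['pixels'][165:220,165:245],None,fx=10,fy=10,interpolation=cv2.INTER_CUBIC)[:,:,::-1])
print(((proj(p,S(q,[[70,0,95],[76,0,95],[136,0,95],[70,26,70],[70,-26,70]]))-[165,165]+.5)*10).round().tolist())
E
```

```text
18.8 [583.8 -30.4 233.4] [ 0.227  0.493 -0.305  0.013 -0.783 -0.116] [-1.3 -5.1  3. ] 28.388247652683233
jaw -173.1453855223668 z [-0.0078 -0.0108 -0.9999]
[1206.38620365 -475.71309754  618.07085053] 54.54388641345434
18.85 [583.8 -30.4 233.4] [ 0.227  0.493 -0.305  0.012 -0.783 -0.116] [-0.9 -5.   3.4] 28.420778735537144
jaw -173.14871638523036 z [-0.0078 -0.0108 -0.9999]
[ 352.01107718  -36.90511998 1289.05959579] 54.3890607798414
70 [[195.0, 364.0], [218.0, 326.0], [262.0, 329.0], [301.0, 373.0], [312.0, 432.0], [287.0, 469.0], [243.0, 464.0], [206.0, 421.0]]
76 [[210.0, 357.0], [233.0, 319.0], [277.0, 323.0], [316.0, 366.0], [327.0, 425.0], [302.0, 462.0], [258.0, 457.0], [220.0, 414.0]]
[[317.0, 249.0], [299.0, 250.0], [113.0, 268.0], [334.0, 339.0], [322.0, 185.0]]
```

View pics/z_s21.png

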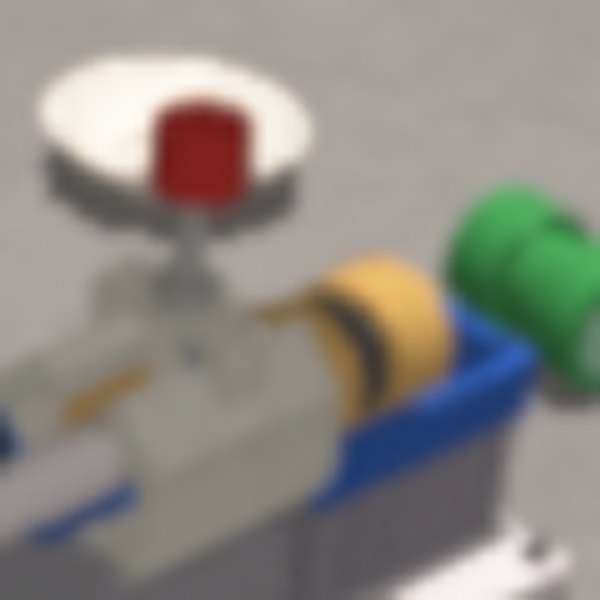

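View pics/z_t21.png

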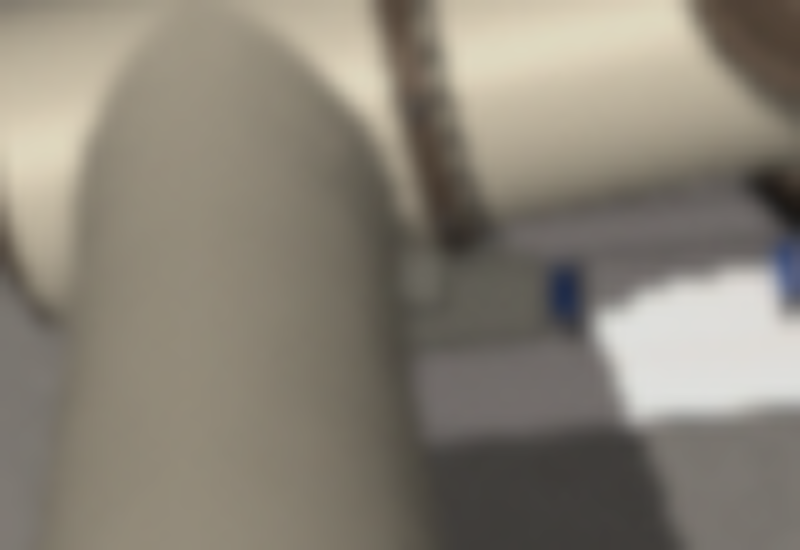

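Run:
```python
from fit import *
q=[568.3,73.3,np.radians(96.85)]
p=pickle.load(open('s21.pkl','rb')); im=cv2.resize(p['pixels'][145:205,295:355],None,fx=10,fy=10,interpolation=cv2.INTER_CUBIC)[:,:,::-1].copy()
def dr(X,r,col,z=73):
  t=np.linspace(0,2*np.pi,40); u=(proj(p,S(q,np.c_[X+0*t,r*np.cos(t),z+r*np.sin(t)]))-[295,145]+.5)*10
  cv2.polylines(im,[u.astype(int)],True,col,1)
dr(70,23,(255,0,0),75); dr(104,22,(0,0,0)); dr(134,22,(0,255,0)); dr(76,22,(0,0,255))
# z=85..108 points along axis
for X in range(0,71,10):
  u=(proj(p,S(q,[[X,0,85]]))[0]-[295,145]+.5)*10; cv2.circle(im,tuple(u.astype(int)),3,(255,255,0),-1)
cv2.imwrite('pics/z_s21b.png',im)
```

```text
(no output)
```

View pics/z_s21b.png

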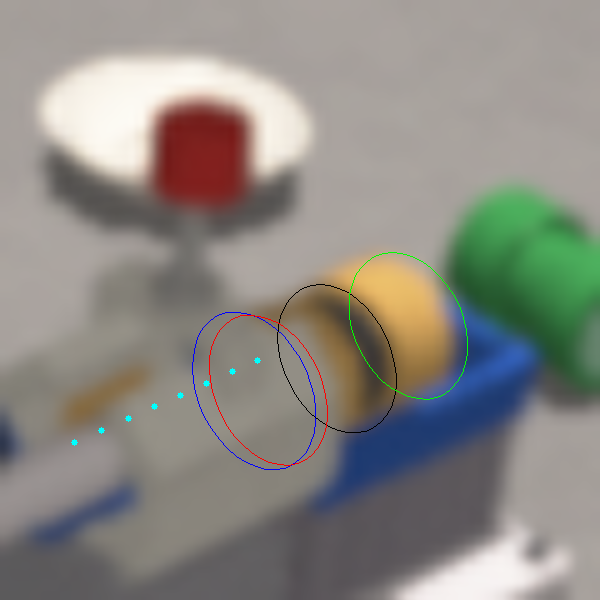

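>>> {"method": "play_rows", "body": {"moves": [[[-0.001,0.007,0],0,1],[[-0.0015,0.013,0],0,1],[[-0.0015,0.013,0],0,1]]}}

```text
clock: 19.23
position: [583.3, -26.5, 233.4]
ee_rot: [0.748, -0.664, 0.001, 0.007]
contact_force: [-1.1, -4.7, 1.5]
gripper_width: 27.9
```

```bash
python3 snap.py w22
```

```text
19.27 [583.4 -26.5 233.4] [ 0.234  0.492 -0.307  0.013 -0.782 -0.123] [-1.  -3.7  2.6] 28.3181380124622
jaw -173.15403948403565 z [-0.0078 -0.0109 -0.9999]
[ 592.52816494 -106.9815124   204.27877828] 65.70646984690485
```

View pics/w22.png

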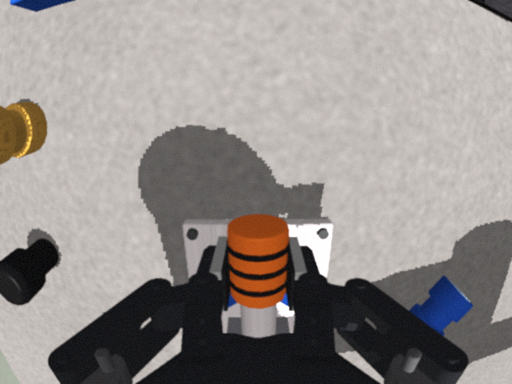

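>>> {"method": "play_rows", "body": {"moves": [[[-0.0005,0.004,0],0,1],[[-0.001,0.007,0],0,1],[[-0.001,0.007,0],0,1]]}}

```text
clock: 19.65
position: [583.2, -25.2, 233.5]
ee_rot: [0.748, -0.664, 0.001, 0.007]
contact_force: [0.7, -7.9, 0.1]
gripper_width: 28.0
```

>>> {"method": "play_rows", "body": {"moves": [[[-0.0005,0.004,0],0,1],[[-0.001,0.007,0],0,1],[[-0.001,0.007,0],0,1]]}}

```text
clock: 20.02
position: [583.2, -24.7, 233.5]
ee_rot: [0.748, -0.664, 0.002, 0.008]
contact_force: [1.0, -13.0, 1.3]
gripper_width: 28.2
```

```bash
python3 snap.py s23 scene; python3 snap.py w23;python3 - <<'E'
from fit import *
q=[568.3,73.3,np.radians(96.85)]
p=pickle.load(open('s23.pkl','rb')); im=cv2.resize(p['pixels'][145:205,295:355],None,fx=10,fy=10,interpolation=cv2.INTER_CUBIC)[:,:,::-1].copy()
def dr(X,r,col,z=73):
  t=np.linspace(0,2*np.pi,40); u=(proj(p,S(q,np.c_[X+0*t,r*np.cos(t),z+r*np.sin(t)]))-[295,145]+.5)*10
  cv2.polylines(im,[u.astype(int)],True,col,1)
dr(70,23,(255,0,0),75); dr(106,22,(0,0,0)); dr(136,22,(0,255,0)); dr(76,22,(0,0,255))
cv2.imwrite('pics/z_s23b.png',im)
E
```

```text
20.07 [583.2 -24.7 233.5] [ 0.238  0.492 -0.309  0.018 -0.781 -0.131] [  1.5 -13.1   0.4] 28.315616447925972
jaw -173.17371946846094 z [-0.0079 -0.0146 -0.9999]
[1206.38620365 -475.71309754  618.07085053] 54.54388641345434
20.12 [583.2 -24.7 233.5] [ 0.238  0.492 -0.309  0.018 -0.781 -0.131] [  1.  -13.8  -0.1] 27.938877492478746
jaw -173.17285631326658 z [-0.0079 -0.0146 -0.9999]
[ 592.32322447 -105.28953154  204.61611597] 65.70646984690485
```

View pics/z_s23b.png

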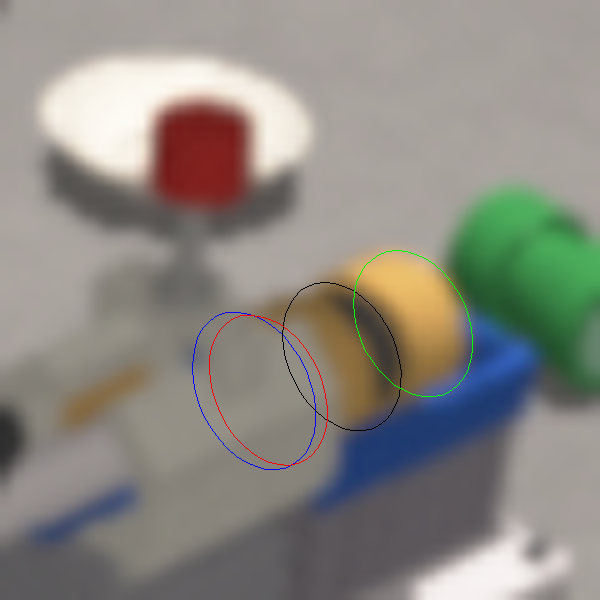

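View pics/w23.png

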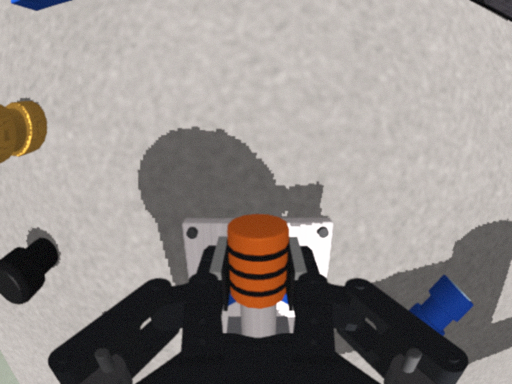

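>>> {"method": "play_rows", "body": {"moves": [[[0.005,-0.04,0],0,1],[[0.01,-0.085,0],0,1],[[0.016,-0.135,0],0,1],[[0.022,-0.185,0],0,1],[[0.028,-0.235,0],0,1],[[0.031,-0.263,0],0,1],[[0.031,-0.263,0],0,1],[[0.031,-0.263,0],0,1]]}}

```text
clock: 21.12
position: [592.7, -103.9, 233.6]
ee_rot: [0.748, -0.664, 0.002, 0.008]
contact_force: [1.9, -2.5, -0.9]
gripper_width: 28.3
```

```bash
python3 snap.py s24 scene; python3 snap.py w24;python3 - <<'E'
from fit import *
p=pickle.load(open('s24.pkl','rb')); x,y,w,h=230,100,130,130
cv2.imwrite('pics/z_s24.png',cv2.resize(p['pixels'][y:y+h,x:x+w],None,fx=5,fy=4.6,interpolation=cv2.INTER_CUBIC)[:,:,::-1])
cv2.imwrite('pics/zz24.png',cv2.resize(p['pixels'][160:210,280:345],None,fx=11,fy=11,interpolation=cv2.INTER_CUBIC)[:,:,::-1])
E
```

```text
21.18 [ 592.7 -103.7  233.6] [ 0.099  0.515 -0.264  0.02  -0.8    0.007] [ 1.5 -1.4 -0. ] 28.30291046019215
jaw -173.17287987585158 z [-0.007  -0.0149 -0.9999]
[1206.38620365 -475.71309754  618.07085053] 54.54388641345434
21.23 [ 592.7 -103.5  233.6] [ 0.099  0.515 -0.264  0.02  -0.8    0.007] [ 2.7 -1.5 -0.2] 28.29593115017043
jaw -173.16300408443837 z [-0.0071 -0.0148 -0.9999]
[ 601.8806738  -184.30216567  204.81340726] 65.70646984690485
```

View pics/z_s24.png

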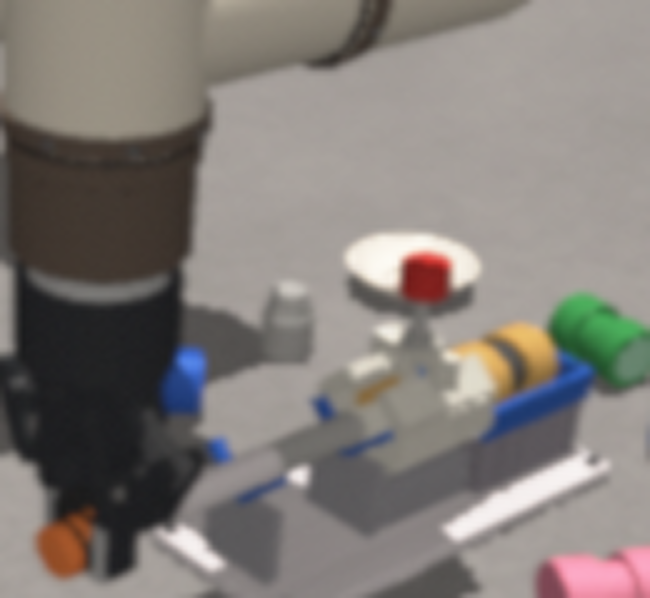

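View pics/zz24.png

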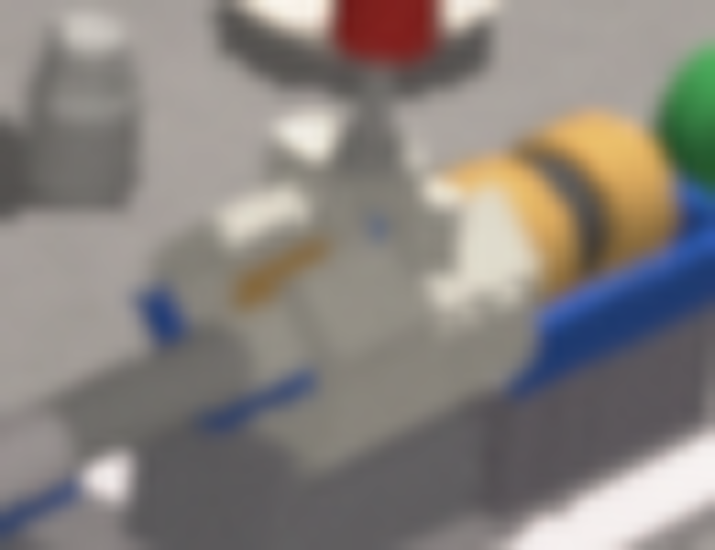

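Run:
```python
from fit import *
q=[568.3,73.3,np.radians(96.85)]
p=pickle.load(open('s24.pkl','rb')); im=cv2.resize(p['pixels'][160:210,280:345],None,fx=11,fy=11,interpolation=cv2.INTER_CUBIC)[:,:,::-1].copy()
def dr(X,r,col,z=75):
  t=np.linspace(0,2*np.pi,40); u=(proj(p,S(q,np.c_[X+0*t,r*np.cos(t),z+r*np.sin(t)]))-[280,160]+.5)*11
  cv2.polylines(im,[u.astype(int)],True,col,1)
dr(0,23,(255,0,0)); dr(-3.5,10,(0,0,255)); dr(-63.5,10,(0,255,0)); dr(70,23,(255,0,0))
cv2.imwrite('pics/zz24b.png',im)
```

```text
(no output)
```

View pics/zz24b.png

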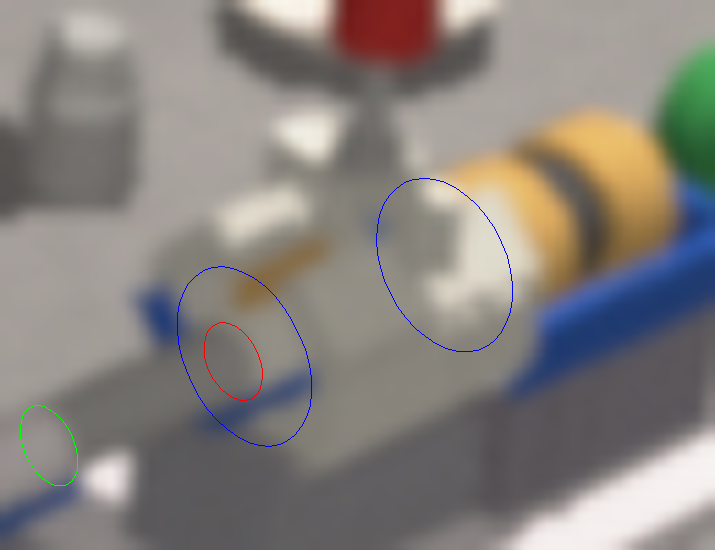

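>>> {"method": "play_rows", "body": {"moves": [[[0.001,-0.006,0],0,1],[[0.001,-0.006,-0.002],0,1],[[0.001,-0.006,-0.002],0,0.3],[[0.001,-0.006,-0.002],0,0],[[0.001,-0.006,-0.002],0,-1],[[0.001,-0.006,-0.002],0,-1],[[0.001,-0.006,-0.002],0,-1]]}}

```text
clock: 22.1
position: [593.0, -105.4, 233.1]
ee_rot: [0.748, -0.664, 0.002, 0.008]
contact_force: [0.5, 0.2, 0.1]
gripper_width: 85.2
```

>>> {"method": "play_rows", "body": {"moves": [[[0,0,0.1],0,-1],[[0,0,0.25],0,-1],[[0,0,0.45],0,-1],[[0,0,0.6],0,-1],[[0,0,0.6],0,-1]]}}

```text
clock: 22.72
position: [593.4, -105.5, 418.1]
ee_rot: [0.748, -0.664, 0.006, 0.005]
contact_force: [0.1, -0.3, -0.1]
gripper_width: 85.2
```

```bash
python3 snap.py s25 scene; python3 snap.py w25;python3 - <<'E'
from fit import *
p=pickle.load(open('s25.pkl','rb'));
cv2.imwrite('pics/zz25.png',cv2.resize(p['pixels'][150:225,230:345],None,fx=7,fy=7,interpolation=cv2.INTER_CUBIC)[:,:,::-1])
E
```

```text
22.77 [ 592.8 -105.4  415. ] [ 0.096  0.339 -0.04   0.015 -1.196  0.018] [ 0.  -0.1 -0. ] 85.22760408041593
jaw -173.17111144894739 z [-0.0029 -0.0142 -0.9999]
[1206.38620365 -475.71309754  618.07085053] 54.54388641345434
22.82 [ 592.5 -105.4  413. ] [ 0.096  0.341 -0.043  0.014 -1.196  0.018] [-0.3 -0.8 -0.4] 85.41901527739296
jaw -173.17973799870987 z [-0.007  -0.0141 -0.9999]
[ 602.11964979 -185.99304218  386.16842026] 65.70646984690485
```

View pics/zz25.png

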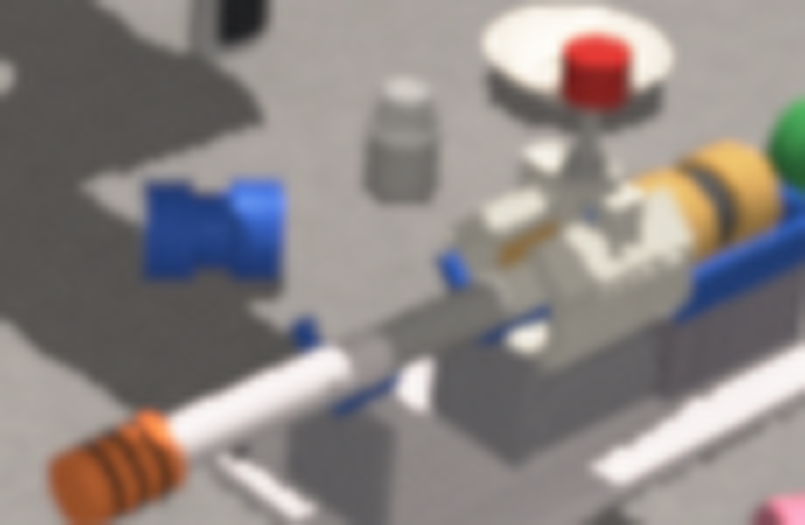

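View pics/w25.png

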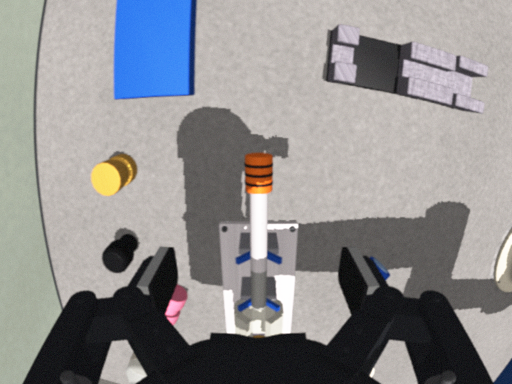

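>>> {"method": "play_rows", "body": {"moves": [[[-0.03,0.2,0],0,-1],[[-0.05,0.4,0],0,1],[[-0.08,0.6,0],0,1],[[-0.093,0.72,0],0,1],[[-0.093,0.72,0],0,1],[[-0.093,0.72,0],0,1],[[-0.093,0.72,0],0,1]]}}

```text
clock: 23.7
position: [564.8, 109.6, 412.3]
ee_rot: [0.747, -0.664, 0.002, 0.008]
contact_force: [-0.3, -0.1, -0.1]
gripper_width: 0.1
```

```bash
python3 snap.py w26
```

```text
23.75 [564.8 109.5 412.6] [ 0.475  0.297 -0.106  0.01  -1.181 -0.362] [ 0.4 -0.   0.5] -0.03281534993911643
jaw -173.28025181380823 z [-0.0078 -0.0145 -0.9999]
[573.75747571  28.92697444 383.4776161 ] 65.70646984690485
```

View pics/w26.png

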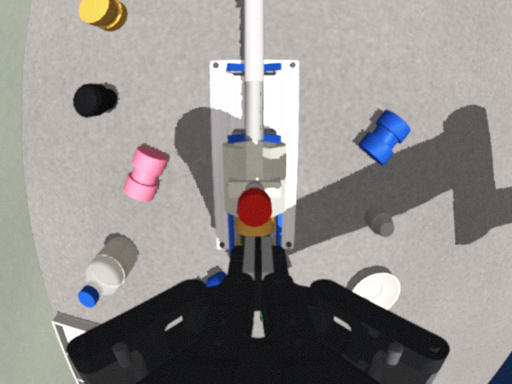

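>>> {"method": "play_rows", "body": {"moves": [[[0.008,0.012,-0.1],0,1],[[0.008,0.012,-0.2],0,1],[[0.008,0.012,-0.21],0,1],[[0.008,0.012,-0.21],0,1]]}}

```text
clock: 24.25
position: [567.6, 112.7, 350.4]
ee_rot: [0.747, -0.665, 0.002, 0.008]
contact_force: [0.1, 0.1, 0.1]
gripper_width: -0.3
```

```bash
python3 snap.py s27 scene; python3 snap.py w27
python3 - <<'E'
from fit import *
p=pickle.load(open('s27.pkl','rb'));
cv2.imwrite('pics/zz27.png',cv2.resize(p['pixels'][120:200,260:360],None,fx=7,fy=7,interpolation=cv2.INTER_CUBIC)[:,:,::-1])
E
```

```text
24.3 [567.7 112.9 350.9] [ 0.478  0.352 -0.189  0.011 -1.041 -0.367] [0.  0.  0.1] 0.03061418735473219
jaw -173.2968591018478 z [-0.0055 -0.014  -0.9999]
[1206.38620365 -475.71309754  618.07085053] 54.54388641345434
24.35 [567.6 113.  351.1] [ 0.478  0.352 -0.189  0.011 -1.041 -0.367] [-0.5  1.   0.6] 0.15791243056334198
jaw -173.28891005916296 z [-0.0051 -0.0137 -0.9999]
[576.76242754  32.25123063 322.05405879] 65.70646984690485
```

View pics/zz27.png

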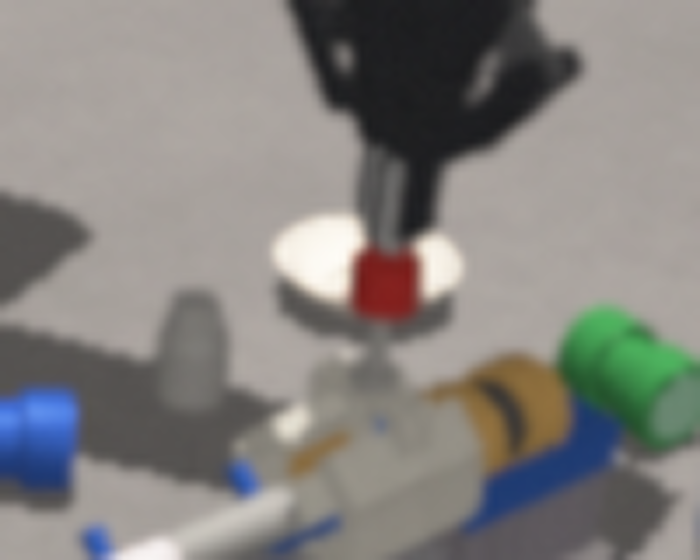

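View pics/w27.png

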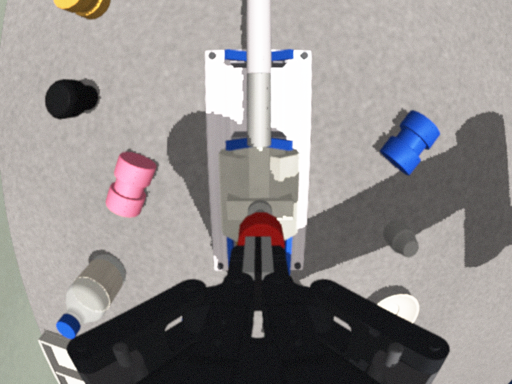

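>>> {"method": "play_rows", "body": {"moves": [[[-0.003,-0.005,-0.02],0,1],[[-0.003,-0.005,-0.04],0,1],[[-0.003,-0.005,-0.06],0,1],[[-0.003,-0.005,-0.075],0,1],[[-0.003,-0.005,-0.083],0,1],[[-0.003,-0.005,-0.083],0,1]]}}

```text
clock: 25.1
position: [566.9, 111.6, 326.0]
ee_rot: [0.747, -0.664, 0.003, 0.007]
contact_force: [1.1, 0.5, 2.2]
gripper_width: 0.2
```

>>> {"method": "play_rows", "body": {"moves": [[[0,0,-0.005],0,1],[[0,0,-0.01],0,1],[[0,0,-0.013],0,1],[[0,0,-0.013],0,1]]}}

```text
clock: 25.6
position: [566.8, 111.6, 325.4]
ee_rot: [0.748, -0.664, 0.004, 0.006]
contact_force: [-5.0, -0.5, 15.9]
gripper_width: 0.1
```

>>> {"method": "play_rows", "body": {"moves": [[[0,0,-0.004],0,1],[[0,0,-0.004],0,1]]}}

```text
clock: 25.85
position: [566.6, 111.6, 325.5]
ee_rot: [0.748, -0.664, 0.004, 0.006]
contact_force: [-1.2, 0.0, 9.8]
gripper_width: -0.4
```

>>> {"method": "play_rows", "body": {"moves": [[[0,0,0.05],0,1],[[0,0,0.2],0,1],[[0,0,0.35],0,1],[[0,-0.2,0.4],0,1],[[0,-0.4,0.4],0,1],[[0,-0.7,0.4],0,1],[[0,-0.7,0.4],0,1],[[0,-0.7,0.4],0,1]]}}

```text
clock: 26.85
position: [566.2, -100.2, 445.2]
ee_rot: [0.747, -0.665, 0.003, 0.006]
contact_force: [0.0, 0.8, -0.7]
gripper_width: -0.2
```

```bash
python3 snap.py s28 scene; python3 snap.py w28; python3 snap.py t28 top
python3 - <<'E'
from fit import *
p=pickle.load(open('s28.pkl','rb')); q=[568.3,73.3,np.radians(96.85)]
cv2.imwrite('pics/zz28.png',cv2.resize(p['pixels'][145:225,230:350],None,fx=6,fy=6,interpolation=cv2.INTER_CUBIC)[:,:,::-1])
print(((proj(p,S(q,[[38,0,152],[38,0,155],[38,0,170]]))-[230,145]+.5)*6).round(1))
p=pickle.load(open('t28.pkl','rb'))
cv2.imwrite('pics/zt28.png',cv2.resize(p['pixels'][165:225,160:265],None,fx=7,fy=7,interpolation=cv2.INTER_CUBIC)[:,:,::-1])
E
```

```text
26.9 [566.4 -99.1 445.2] [ 1.110e-01  2.740e-01 -5.700e-02  1.400e-02 -1.245e+00  1.000e-03] [0.6 0.1 0. ] -0.05918255898116438
jaw -173.31167534884517 z [-0.0034 -0.0134 -0.9999]
[1206.38620365 -475.71309754  618.07085053] 54.54388641345434
26.95 [566.5 -98.3 445.2] [ 1.130e-01  2.740e-01 -5.700e-02  1.400e-02 -1.245e+00  1.000e-03] [-0.5  0.9  0.1] 0.18677529206847246
jaw -173.23367267285596 z [-0.0032 -0.0134 -0.9999]
[ 575.46243484 -179.66970223  416.27460901] 65.70646984690485
27.0 [566.6 -97.8 445.3] [ 1.140e-01  2.740e-01 -5.700e-02  1.400e-02 -1.245e+00  1.000e-03] [-0.1  0.8 -0.5] 0.17760488714679484
jaw -173.1753802009473 z [-0.0029 -0.0135 -0.9999]
[ 352.01107718  -36.90511998 1289.05959579] 54.3890607798414
[[511.2 107.8]
 [511.9 101.7]
 [515.7  70.9]]
```

View pics/zz28.png

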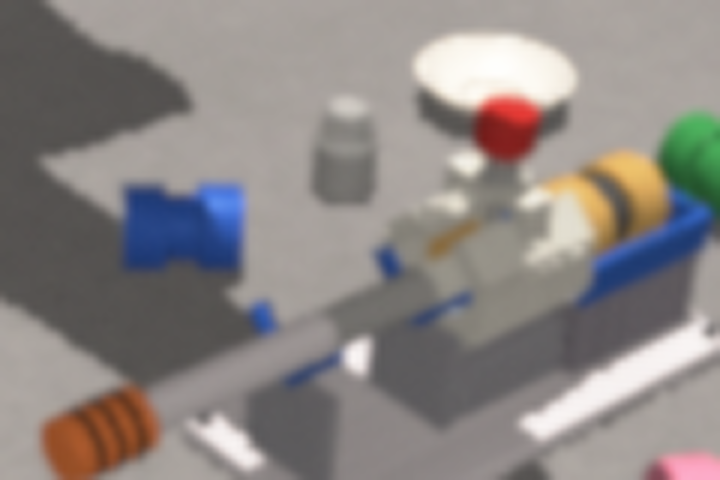

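View pics/zt28.png

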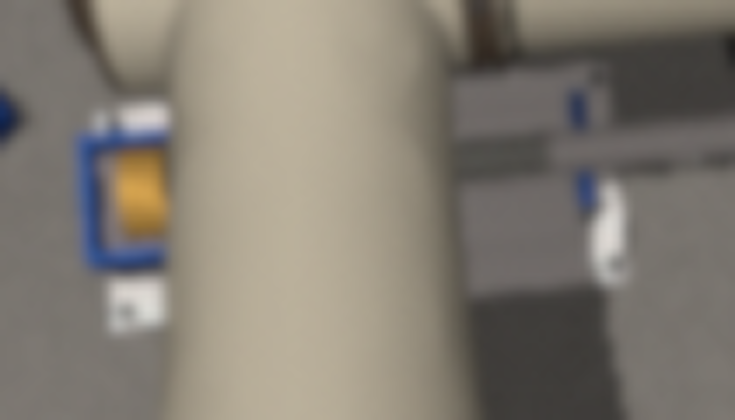

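View pics/s28.png

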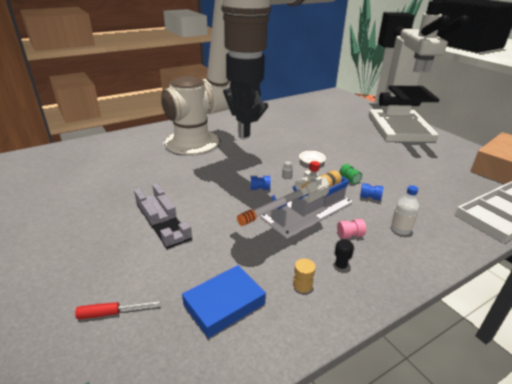

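>>> {"method": "play_rows", "body": {"moves": [[[-0.3,-1,0],0,1],[[-0.3,-1,0],0,1],[[-0.3,-1,0],0,1],[[-0.3,-1,0],0,1],[[-0.3,-1,0],0,1],[[-0.3,-1,0],0,1],[[-0.3,-1,0],0,1]]}}

```text
clock: 27.88
position: [477.1, -397.1, 445.0]
ee_rot: [0.748, -0.663, 0.003, 0.006]
contact_force: [0.3, 0.2, 0.1]
gripper_width: -0.1
```

```bash
python3 snap.py t29 top; python3 snap.py s29 scene
python3 - <<'E'
from fit import *
q=[568.3,73.3,np.radians(96.85)]
p=pickle.load(open('t29.pkl','rb')); save(p,'t29.png')
im=cv2.resize(p['pixels'][165:225,160:265],None,fx=7,fy=7,interpolation=cv2.INTER_CUBIC)[:,:,::-1].copy()
def pt(X,col):
  u=((proj(p,S(q,[X]))[0]-[160,165]+.5)*7); cv2.circle(im,tuple(u.round().astype(int)),3,col,-1)
for X in [(-5,10,75),(-5,-10,75),(-65,10,75),(-65,-10,75)]: pt(X,(0,255,0))
for X in [(76,22,73),(76,-22,73),(136,22,73),(136,-22,73),(106,0,95)]: pt(X,(0,0,255))
cv2.imwrite('pics/zt29.png',im)
a=pickle.load(open('scene0.pkl','rb'))['pixels']; b=pickle.load(open('s29.pkl','rb'))['pixels']
def red(i): 
  r=i[150:185,295:335].astype(int); m=(r[...,0]>110)&(r[...,1]<60); y,x=np.nonzero(m); return x.mean(),y.mean(),m.sum()
print(red(a),red(b), red(pickle.load(open('s16.pkl','rb'))['pixels']))
d=np.abs(a.astype(int)-b).max(2)>60; n,l,st,c=cv2.connectedComponentsWithStats(d.astype(np.uint8)); print([s.tolist() for s in st[1:] if s[4]>12])
E
```

```text
27.93 [ 477.3 -396.5  445.3] [-0.43   0.352  0.055  0.014 -1.271  0.547] [ 0.2  0.5 -0.6] -0.09156289610849569
jaw -173.06731156753273 z [-0.0029 -0.013  -0.9999]
[ 352.01107718  -36.90511998 1289.05959579] 54.3890607798414
27.98 [ 477.4 -396.3  445.5] [-0.43   0.352  0.055  0.014 -1.271  0.547] [ 0.2  0.2 -0.1] 0.31441830745152033
jaw -173.03139743838315 z [-0.0027 -0.0133 -0.9999]
[1206.38620365 -475.71309754  618.07085053] 54.54388641345434
(np.float64(19.19047619047619), np.float64(16.015873015873016), np.int64(63)) (np.float64(19.16949152542373), np.float64(16.677966101694917), np.int64(59)) (np.float64(19.45), np.float64(10.866666666666667), np.int64(60))
[[0, 0, 20, 26, 359], [29, 0, 90, 12, 587], [130, 0, 49, 7, 279], [194, 0, 11, 14, 139], [209, 0, 26, 123, 1379], [26, 18, 11, 15, 81], [44, 18, 50, 40, 724], [193, 43, 15, 24, 277], [52, 60, 34, 7, 171], [53, 72, 48, 81, 1825], [202, 84, 21, 16, 111], [170, 89, 6, 12, 27], [197, 89, 5, 6, 13], [227, 88, 4, 5, 13], [162, 91, 2, 15, 20], [0, 92, 25, 43, 341], [211, 135, 7, 3, 16], [219, 137, 18, 7, 85], [167, 145, 13, 5, 40], [196, 148, 11, 4, 31], [195, 152, 20, 21, 259], [214, 155, 31, 33, 619], [321, 171, 21, 16, 189], [135, 173, 41, 27, 587], [181, 174, 11, 4, 28], [207, 189, 7, 7, 33], [292, 188, 15, 9, 86], [0, 195, 143, 83, 4163], [96, 196, 121, 95, 4448], [237, 197, 48, 29, 380], [303, 196, 5, 4, 17], [152, 198, 27, 34, 243], [285, 213, 15, 9, 60], [273, 223, 6, 4, 15], [239, 229, 36, 20, 193], [175, 234, 7, 5, 15]]
```

View pics/zt29.png

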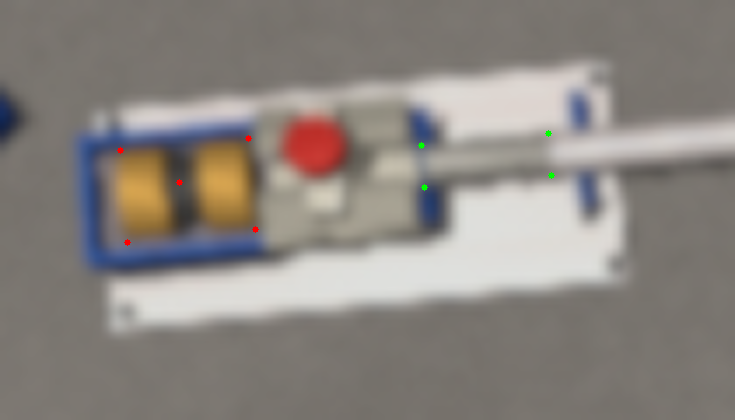

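View pics/t29.png

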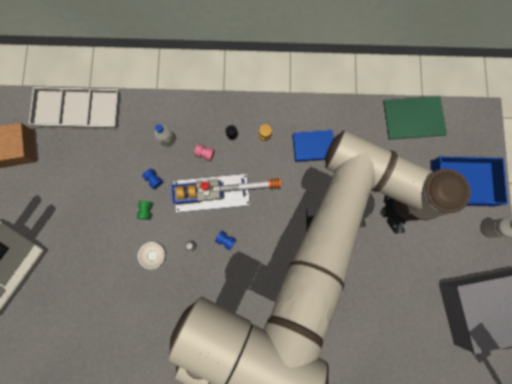

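Run:
```python
from h import *
print(arm.job_done()); print(arm.read_state()['clock'])
```

```text
the job is handed in; nothing more can be done
None
the job is handed in; nothing more can be done
```

The job is done in the order asked and handed in at about 28 s of the 64 s allowed.

- **Knob up:** I pulled it until it stopped moving and the force climbed to 24 N. The scene image put its top at 170 mm, which is the stop.
- **Rod:** I moved it from the tool block into both V rests, let go, and took it again by the handle.
- **Lens cell:** I pushed until the handle met the rear rest at 13 N, which puts the rod end 76 mm past the mouth. The last top view shows the cell at about stand x = 76 to 136 mm, clear of the exit and in the tray. The gripper never touched it.
- **Rod back:** I drew it back until its end was about 5 mm outside the mouth, over the front rest. I then released it; it lies in both V rests.
- **Knob home:** I pressed it down to a hard stop at 16 N, with its top at about 152 mm.

**Disagreements:**
- The wrist camera was off sideways by several millimetres near the gripper, so I aligned by eye in the picture.
- Before the push, the camera put the rod end about 2.5 mm inside the mouth. The handle contact implied about 2 mm outside, and I trusted the contact.
- The knob now shows about 0.7 pixel lower in the scene image than at the start. That is either lighting or it began slightly raised.

By eye, the other items in the last pictures were where they started, except where the arm hid the view. I made no exact comparison of their positions.

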